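Fish the divider bars out from behind the food warmer and leave it draining

ROBOT

A 6-joint arm with a two-finger parallel gripper is mounted at the origin on a cart in front of the work surface, level with it; the furniture and walls round the work are solid. World frame = base frame: x ahead of the robot, y to its left, z up, the work surface at z = 0. Lengths are in m, angles in rad, forces in N, time in s.
With the tool pointing down it reaches from about 0.35 to 0.775 m from the base axis. Payload 5.5 kg.
Tool frame: the origin (TCP) lies at the very end of the fingers, on their centre line; the grasp point (between the pads) lies 19 mm behind it; z points along the fingers, y is the line along which they close (so a half turn about z gives the same grasp; the last joint's range is limited). The gripper opens to 85 mm and grips with 20 to 120 N. Pads are 22 mm wide; open, the fingers measure 114 mm over their backs; the gripper's body (76 mm by 85 mm) begins 54 mm behind the grasp point. The pads swing forward as they close: fully open they stand 13 mm farther back than shut.
Start: joints at [-1.414, 0.313, 0.046, 1.304, 0, 1.431], TCP at [0.168, -0.55, 0.231] pointing down, gripper open.
Joint ranges: [-2.76, 2.76], [-0.86, 1.69], [-1.03, 1.26], [-2.2, 2.34], [-1.47, 1.5], [-3.14, 3.14]. Speed limits (rad/s): [2.57, 2.57, 3.14, 3.14, 3.14, 3.14].

INTERFACE

Orientations are given as a unit quaternion [x, y, z, w].
In Python, from cell import sensors, camera, ctrl gives the robot as it stands.
- The arm moves only by the shell command python3 -m pendant 'ROWS'. ROWS is JSON, a list of rows, each a list of 7 numbers: the shift along the tool's x, y, z in mm, then the turn, a rotation vector about the tool's x, y, z in degrees, then the opening, from -1 (shut) to 1 (fully open). In form: [[x, y, z, ax, ay, az, grip], ...]. A call has 1 to 20 rows; each row is the pose to reach, as a shift and turn from the pose commanded when the call began, along the tool's axes at that moment; what a row does not reach only later rows make up. A row lasts 1/12 s, in which the tool goes at most 41.7 mm and 7.16 degrees, less where a joint would pass 70% of its speed; a pose out of reach is approached as far as the arm can. A call with a gripper value outside its range is refused whole. The fingers move at their own pace and stop on an object; the grip force is fixed at half the most. Time passes only in rows, so rows that repeat a pose let the fingers close. It gives the time, the measured TCP pose, the force, the opening and the grip force at its end, in the units of the state.
- sensors.sense(): the state, without advancing time (a new reading comes with each control period).
- camera(name): name is "scene" or "top" or "wrist"; returns a dict with "image" (480x640x3 uint8, blue, green, red), "fx", "fy", "cx", "cy" (pixels), "k1" (the pictures are not rectified: a ray, as slopes to the right and down, at radius r is drawn at 1 + k1 r^2 times it, then the intrinsics apply), "rvec" (rotation vector, rad) and "tvec" (3), from world to camera coordinates, as OpenCV has them. Camera axes: x right, y down, z forward; pixel columns grow to the right and rows downward; lengths in m; the calibration is good to about 2 mm. A picture is of the moment at which its call begins. There is no depth.
- ctrl.sign_off(): hands the job in; it is judged then, once.
The state is a dict: "t": time; "qpos": joint angles; "qd": joint speeds; "tau": joint torques, N m; "eef_pos": TCP position; "ee_rot": TCP orientation; "ft_force": force on the tool from outside, world axes, zero at the start; "moment": the same for the moment, N m; "finger_gap": finger opening in m; "grip_force": force on a finger pad.
Only numpy, scipy, OpenCV 4.12 (cv2) and the standard library are available. Lean on these libraries where they do the work, as an engineer would, in place of code of your own. Each camera call takes 0.05 s, during which the arm holds its last target. There are 200 camera calls.

TASK

The rinsed food warmer is to be put together again and left to drain into the red tub. Some of its loose divider bars have slipped into the narrow gap between the warmer and the bread box: fish them out through the open right-hand end with the bent rod, not with the fingers, lay every bar, also any lying outside, across the well with both ends between a pair of guide ribs, and lay the rod back where it was. Stand the red tub under the drain spout while the drain is still shut, only then set the drain lever half open (45 degrees), and leave the other things undisturbed.

Things in the scene. Friction and masses are not known exactly. Their poses are not given: they have to be found in the camera images.
- warmer: Fixed steel food warmer (bain-marie) 200 (x, depth) x 340 (y, length) x 160 mm high; origin under its centre, +x away from the robot. Open well 116 (x) x 280 (y) x 45 mm deep between flat rims 42 mm wide at front and back. On each rim four pairs of rounded ribs, 8 mm high, at y = -105, -35, +35, +105 mm guide the bars; 36 mm between the ribs of a pair. Drain at the right-hand (-y) end.
- bread_box: Fixed wooden box 140 (x) x 360 (y) x 143 mm high, origin under its centre, behind the warmer and moving with it; the upright-sided gap between it and the warmer's back is 50 mm wide, open at the top and at both ends. A jam jar and a tin stand on it.
- gap_mouth (a point): The right-hand (-y) end of the gap, mid-way across its width, at the level of the surface (a clear glass plate laid over the hob); its axes are the warmer's: the gap runs 340 mm from here along +y. In front of it (-y) the surface is free.
- place_1 (a point): Where the middle of a bar lies when it is laid across the well in the right-hand pair of guides (167 mm above the surface); axes of the warmer, the bar lies along x.
- place_2 (a point): The same for the next pair of guides, 70 mm to the left of place_1.
- place_3 (a point): The same, 140 mm to the left of place_1.
- place_4 (a point): The same for the left-hand pair of guides, 210 mm to the left of place_1.
- bar_1_mid (a point): Middle of a loose steel divider bar (up to four, all alike; absent ones read None): 150 (x) x 30 (y) x 14 mm (z), 160 g, the same either way up, solid but for two through slots 30 long x 17 mm wide centred 50 mm either side of the middle. bar_1 and bar_2, if present, start flat in the gap, lying along it, bar_1 deeper than bar_2.
- bar_2_mid (a point): Middle of a bar like bar_1.
- bar_3_mid (a point): Middle of a bar like bar_1; if present, it starts flat on the surface in front of the robot, outside the gap.
- bar_4_mid (a point): Middle of a bar like bar_3, lying to the right of it at the start.
- rod_grip (a point): Centre of the bent rod's wooden handle, 100 (x) x 22 (y) x 28 mm (z), flat-sided. A 7 mm steel rod runs from its +x end with its axis 8 mm above the handle's centre and is bent straight down 295 mm from the handle's centre, reaching down level with the handle's underside. 160 g, mostly handle. It starts lying flat on the right, handle nearer the robot; the rod then passes 4 mm over a lying bar.
- rod_tip (a point): Lowest point of the rod's bent end (7 mm thick), 295 mm along x and 14 mm below the handle's centre.
- tub_mid (a point): Centre of the open red plastic tub, half-way up: 100 (its x) x 150 (y) x 49 mm high, walls 2 mm thick, the outer lip 107 x 157 mm, 150 g; starts on the chopping board at the right. Hold it by a wall.
- spout (a point): Mouth of the drain spout, pointing down, 73 mm above the surface; the pipe (20 mm thick, its axis 100 mm above the surface) comes from the warmer's right-hand end.
- valve_axis (a point): Point on the drain lever's upright axis at the height of the lever; axes of the warmer.
- lever_grip (a point): Point at which to hold the drain lever, 55 mm from its axis; the lever is a bar 14 mm wide and 14 mm high, level, its black sleeve reaching from 20 to 95 mm from the axis.
- drain_lever (a joint): Angle of the drain lever (rad), anticlockwise seen from above: 0 = shut, lever square to the pipe and pointing to the front (the warmer's -x); 1.571 = fully open, lever along the pipe, pointing to -y away from the warmer. Stiff: stays where it is left, takes about 5 N at the grip.
- jam_jar: Jam jar 65 x 65 x 97 mm on the bread box; leave alone. Origin under its centre.
- tin: Tin 75 mm across, 110 mm high on the bread box; leave alone.
- tea_box: Tea carton 54 x 78 x 179 mm at the back; leave alone.
- mug: Mug 94 mm high at the back; leave alone.
- lemon: Lemon 72 mm long, to the right of the mug; leave alone.
- dish_soap: Dish soap bottle 53 x 83 x 249 mm at the back right; leave alone.

How it is judged:
On the way, in this order (a step that is already met when the one before it is completed fails the run):
1. the tub stands under the spout, the drain still shut (x of spout in the frame of tub_mid between -0.042 and 0.042 m and y of spout in the frame of tub_mid between -0.066 and 0.066 m and angle between tub_mid's own z axis and vertical below 0.08 rad and height (world z) of tub_mid below 0.045 m and value of joint drain_lever below 0.4 rad), for 0.2 s.
2. the drain lever is half open with the tub under the spout (x of spout in the frame of tub_mid between -0.042 and 0.042 m and y of spout in the frame of tub_mid between -0.066 and 0.066 m and angle between tub_mid's own z axis and vertical below 0.08 rad and height (world z) of tub_mid below 0.045 m and value of joint drain_lever between 0.68 and 0.89 rad), for 0.2 s.
At the end, for the whole second after the job is handed in: every present bar lies flat across the well in a pair of guides (middle within 13 mm along and 7 mm across, 5 degrees), the tub stands upright with the spout over its inside, the lever is at 45 +- 6 degrees, the rod lies flat with its handle within 12 cm of its start (all of step 2 and ((x of bar_1_mid in the frame of place_1 between -0.013 and 0.013 m and y of bar_1_mid in the frame of place_1 between -0.007 and 0.007 m and z of bar_1_mid in the frame of place_1 between -0.006 and 0.006 m and angle between the x axis of bar_1_mid and the x axis of place_1, either way round below 0.09 rad) or (x of bar_1_mid in the frame of place_2 between -0.013 and 0.013 m and y of bar_1_mid in the frame of place_2 between -0.007 and 0.007 m and z of bar_1_mid in the frame of place_2 between -0.006 and 0.006 m and angle between the x axis of bar_1_mid and the x axis of place_2, either way round below 0.09 rad) or (x of bar_1_mid in the frame of place_3 between -0.013 and 0.013 m and y of bar_1_mid in the frame of place_3 between -0.007 and 0.007 m and z of bar_1_mid in the frame of place_3 between -0.006 and 0.006 m and angle between the x axis of bar_1_mid and the x axis of place_3, either way round below 0.09 rad) or (x of bar_1_mid in the frame of place_4 between -0.013 and 0.013 m and y of bar_1_mid in the frame of place_4 between -0.007 and 0.007 m and z of bar_1_mid in the frame of place_4 between -0.006 and 0.006 m and angle between the x axis of bar_1_mid and the x axis of place_4, either way round below 0.09 rad)) and (angle between bar_1_mid's own z axis and vertical below 0.08 rad or angle between bar_1_mid's own z axis and vertical above 3.06 rad) and ((x of bar_2_mid in the frame of place_1 between -0.013 and 0.013 m and y of bar_2_mid in the frame of place_1 between -0.007 and 0.007 m and z of bar_2_mid in the frame of place_1 between -0.006 and 0.006 m and angle between the x axis of bar_2_mid and the x axis of place_1, either way round below 0.09 rad) or (x of bar_2_mid in the frame of place_2 between -0.013 and 0.013 m and y of bar_2_mid in the frame of place_2 between -0.007 and 0.007 m and z of bar_2_mid in the frame of place_2 between -0.006 and 0.006 m and angle between the x axis of bar_2_mid and the x axis of place_2, either way round below 0.09 rad) or (x of bar_2_mid in the frame of place_3 between -0.013 and 0.013 m and y of bar_2_mid in the frame of place_3 between -0.007 and 0.007 m and z of bar_2_mid in the frame of place_3 between -0.006 and 0.006 m and angle between the x axis of bar_2_mid and the x axis of place_3, either way round below 0.09 rad) or (x of bar_2_mid in the frame of place_4 between -0.013 and 0.013 m and y of bar_2_mid in the frame of place_4 between -0.007 and 0.007 m and z of bar_2_mid in the frame of place_4 between -0.006 and 0.006 m and angle between the x axis of bar_2_mid and the x axis of place_4, either way round below 0.09 rad)) and (angle between bar_2_mid's own z axis and vertical below 0.08 rad or angle between bar_2_mid's own z axis and vertical above 3.06 rad) and ((x of bar_3_mid in the frame of place_1 between -0.013 and 0.013 m and y of bar_3_mid in the frame of place_1 between -0.007 and 0.007 m and z of bar_3_mid in the frame of place_1 between -0.006 and 0.006 m and angle between the x axis of bar_3_mid and the x axis of place_1, either way round below 0.09 rad) or (x of bar_3_mid in the frame of place_2 between -0.013 and 0.013 m and y of bar_3_mid in the frame of place_2 between -0.007 and 0.007 m and z of bar_3_mid in the frame of place_2 between -0.006 and 0.006 m and angle between the x axis of bar_3_mid and the x axis of place_2, either way round below 0.09 rad) or (x of bar_3_mid in the frame of place_3 between -0.013 and 0.013 m and y of bar_3_mid in the frame of place_3 between -0.007 and 0.007 m and z of bar_3_mid in the frame of place_3 between -0.006 and 0.006 m and angle between the x axis of bar_3_mid and the x axis of place_3, either way round below 0.09 rad) or (x of bar_3_mid in the frame of place_4 between -0.013 and 0.013 m and y of bar_3_mid in the frame of place_4 between -0.007 and 0.007 m and z of bar_3_mid in the frame of place_4 between -0.006 and 0.006 m and angle between the x axis of bar_3_mid and the x axis of place_4, either way round below 0.09 rad)) and (angle between bar_3_mid's own z axis and vertical below 0.08 rad or angle between bar_3_mid's own z axis and vertical above 3.06 rad) and ((x of bar_4_mid in the frame of place_1 between -0.013 and 0.013 m and y of bar_4_mid in the frame of place_1 between -0.007 and 0.007 m and z of bar_4_mid in the frame of place_1 between -0.006 and 0.006 m and angle between the x axis of bar_4_mid and the x axis of place_1, either way round below 0.09 rad) or (x of bar_4_mid in the frame of place_2 between -0.013 and 0.013 m and y of bar_4_mid in the frame of place_2 between -0.007 and 0.007 m and z of bar_4_mid in the frame of place_2 between -0.006 and 0.006 m and angle between the x axis of bar_4_mid and the x axis of place_2, either way round below 0.09 rad) or (x of bar_4_mid in the frame of place_3 between -0.013 and 0.013 m and y of bar_4_mid in the frame of place_3 between -0.007 and 0.007 m and z of bar_4_mid in the frame of place_3 between -0.006 and 0.006 m and angle between the x axis of bar_4_mid and the x axis of place_3, either way round below 0.09 rad) or (x of bar_4_mid in the frame of place_4 between -0.013 and 0.013 m and y of bar_4_mid in the frame of place_4 between -0.007 and 0.007 m and z of bar_4_mid in the frame of place_4 between -0.006 and 0.006 m and angle between the x axis of bar_4_mid and the x axis of place_4, either way round below 0.09 rad)) and (angle between bar_4_mid's own z axis and vertical below 0.08 rad or angle between bar_4_mid's own z axis and vertical above 3.06 rad) and distance of rod_grip from where it was at the start of the episode below 0.125 m and height (world z) of rod_grip below 0.04 m and height (world z) of rod_tip below 0.03 m); the robot touches nothing.
It fails at once if the hand (fingers) takes hold of a bar that still lies in the gap ((contact force between the fingers and bar_1 above 0.5 N and y of bar_1_mid in the frame of gap_mouth above 0.05 m and z of bar_1_mid in the frame of gap_mouth below 0.1 m and x of bar_1_mid in the frame of gap_mouth between -0.03 and 0.03 m) or (contact force between the fingers and bar_2 above 0.5 N and y of bar_2_mid in the frame of gap_mouth above 0.05 m and z of bar_2_mid in the frame of gap_mouth below 0.1 m and x of bar_2_mid in the frame of gap_mouth between -0.03 and 0.03 m) or (contact force between the fingers and bar_3 above 0.5 N and y of bar_3_mid in the frame of gap_mouth above 0.05 m and z of bar_3_mid in the frame of gap_mouth below 0.1 m and x of bar_3_mid in the frame of gap_mouth between -0.03 and 0.03 m) or (contact force between the fingers and bar_4 above 0.5 N and y of bar_4_mid in the frame of gap_mouth above 0.05 m and z of bar_4_mid in the frame of gap_mouth below 0.1 m and x of bar_4_mid in the frame of gap_mouth between -0.03 and 0.03 m)).
It fails at once if a thing standing about is moved by more than 4 cm (distance of any of jam_jar, tin, tea_box, mug, lemon, dish_soap from where it was at the start of the episode above 0.04 m).
Of bar_1, bar_2, bar_3, bar_4 only 3 to 4 are there at a start; the rules pass over those that are not, and their reading is None.
At some moment in a run one of red_tub, rod may be knocked a few centimetres aside while the robot is not near it.
Once in a run the grip may slacken for a moment while it holds something.
It also fails if it takes over 210 s, if anything falls off the work surface, if the arm or the gripper's body presses on something with over 40 N, if the wrist force passes 120 N, or if a joint passes its speed limit or range.

## Working session

There is one attempt and no reset: what is moved stays moved. The work goes in short steps, Python scripts to look and compute and a shell command to move; the robot and the scene stay as the last step left them, time stands still between calls to the robot, and variables do not carry over. Pictures are saved under pics/ and viewed, at most 14 in all, crops included, and the job is handed in when it is done.

```bash
ls; mkdir -p pics
cat > h.py <<'E'
import numpy as np, cv2
from scipy.spatial.transform import Rotation as R
from cell import sensors, camera, ctrl
def snap(n,f=None):
    c=camera(n)
    if f: cv2.imwrite('pics/'+f,c['image'])
    return c
def ray(c,u,v):
    x=(u-c['cx'])/c['fx'];y=(v-c['cy'])/c['fy'];k=c['k1']
    rd=np.hypot(x,y);r=rd
    for _ in range(20): r=rd/(1+k*r*r)
    s=r/rd if rd>0 else 1
    M=R.from_rotvec(np.ravel(c['rvec'])).as_matrix()
    o=-M.T@np.ravel(c['tvec']);d=M.T@np.array([x*s,y*s,1]);return o,d
def pt(c,u,v,z=0.):
    o,d=ray(c,u,v);return o+d*(z-o[2])/d[2]
def proj(c,P):
    M=R.from_rotvec(np.ravel(c['rvec'])).as_matrix()
    q=M@np.asarray(P,float)+np.ravel(c['tvec']);x,y=q[:2]/q[2];f=1+c['k1']*(x*x+y*y)
    return np.array([c['cx']+c['fx']*x*f,c['cy']+c['fy']*y*f])
def tool(P,down_yaw=None):
    """shift in mm, tool axes, to world TCP P"""
    s=sensors.sense();T=R.from_quat(s['ee_rot'])
    return np.round(T.inv().apply(np.asarray(P)-s['eef_pos'])*1000,1)
E
python3 - <<'E'
from h import *
for n in('scene','top','wrist'):
    c=snap(n,n+'0.png'); o,d=ray(c,320,240); print(n,o.round(3),d.round(3),c['fx'],c['k1'])
s=sensors.sense();print(s); print(R.from_quat(s['ee_rot']).as_matrix().round(3))
E
```

```text
pics
scene [-0.545 -1.266  0.995] [ 0.608  0.646 -0.463] 610.2344176819912 -0.12173118372929213
top [ 0.487 -0.047  1.312] [ 0.077  0.043 -0.996] 474.55361831026175 0.006828144070316883
wrist [ 0.247 -0.526  0.372] [-0.325 -0.099 -0.941] 431.0031906809066 -0.07156735821150717
{'t': 0.15, 'qpos': array([-1.41357238e+00,  3.13853659e-01,  4.52252341e-02,  1.30356342e+00,
       -1.70329378e-05,  1.43119769e+00]), 'qd': array([ 0.00371277, -0.00136884,  0.00143357,  0.00121206,  0.00205126,
        0.00106703]), 'tau': array([ 3.07248090e-03, -4.81065416e+01,  2.98814750e+01,  1.38808411e-02,
       -6.67467702e-05,  1.82605999e-05]), 'eef_pos': array([ 0.16810524, -0.5494862 ,  0.23059302]), 'ee_rot': array([ 9.89007002e-01,  1.47867048e-01, -1.46651795e-05, -6.97658277e-04]), 'ft_force': array([-0.29948973, -0.7703737 ,  0.20049742]), 'moment': array([ 0.04028141,  0.02265243, -0.01974566]), 'grip_force': 0.0, 'finger_gap': 0.08510522271896422}
[[ 0.956  0.292 -0.   ]
 [ 0.292 -0.956  0.001]
 [ 0.    -0.001 -1.   ]]
```

View pics/top0.png

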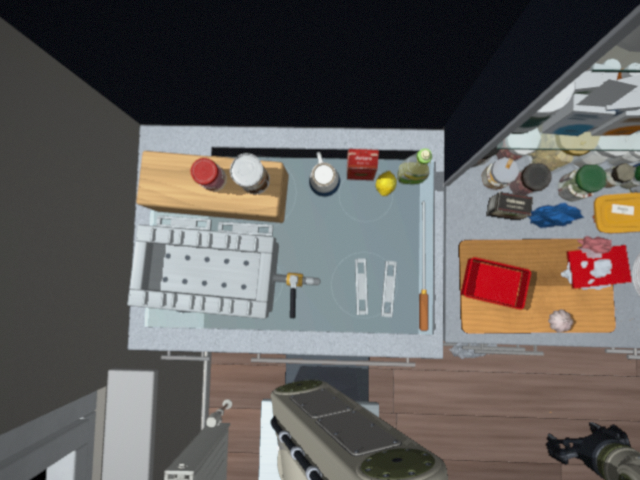

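View pics/scene0.png

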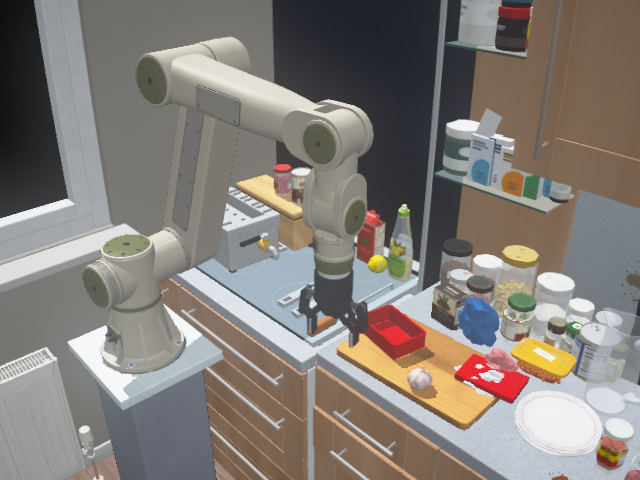

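The top view shows the warmer around (205,270), gap bars near (185,222) and (245,229), outside bars at (362,287) and (388,289), the rod at (423,265) with its handle at (423,310), the tub at (497,284), and the lever at (293,290). I'll enlarge it.

Run:
```python
from h import *
im=cv2.imread('pics/top0.png')
a=cv2.resize(im[180:330,120:320],None,fx=4,fy=4,interpolation=cv2.INTER_CUBIC)
cv2.imwrite('pics/topz.png',a)
c=snap('top')
hsv=cv2.cvtColor(c['image'],cv2.COLOR_BGR2HSV)
def big(m,n=1,off=(0,0)):
    k,l,st,ce=cv2.connectedComponentsWithStats(m.astype(np.uint8))
    for i in np.argsort(-st[1:,4])[:n]+1:
        p=np.argwhere(l==i)[:,::-1].astype(np.float32); r=cv2.minAreaRect(p); print(st[i],ce[i].round(1),r)
        yield r
H,S,V=[hsv[...,i].astype(int) for i in range(3)]
roi=np.zeros(H.shape,bool);roi[250:320,455:540]=1
for r in big(roi&((H<8)|(H>172))&(S>150)):
    for z in(0.02,0.045,0.07): print('tub',z,[pt(c,*q,z).round(3) for q in cv2.boxPoints(r)],pt(c,*r[0],z).round(3))
roi[:]=0;roi[270:340,412:435]=1
for r in big(roi&(H<18)&(S>120)):
    print('handle',[pt(c,*q,.028).round(3) for q in cv2.boxPoints(r)],pt(c,*r[0],.028).round(3))
roi[:]=0;roi[250:325,345:405]=1
for r in big(roi&(V>175),2):
    print('bar',[pt(c,*q,.014).round(3) for q in cv2.boxPoints(r)],pt(c,*r[0],.014).round(3))
for u in (130,270): print(pt(c,u,290,.16).round(3))
```

```text
[ 461  257   71   52 2659] [496.  282.5] ((495.8623352050781, 282.4297790527344), (65.58402252197266, 41.2242431640625), 12.994616508483887)
tub 0.02 [array([ 0.447, -0.369,  0.02 ]), array([ 0.556, -0.394,  0.02 ]), array([ 0.52 , -0.564,  0.02 ]), array([ 0.412, -0.538,  0.02 ])] [ 0.484 -0.466  0.02 ]
tub 0.045 [array([ 0.448, -0.363,  0.045]), array([ 0.554, -0.387,  0.045]), array([ 0.519, -0.554,  0.045]), array([ 0.414, -0.529,  0.045])] [ 0.484 -0.458  0.045]
tub 0.07 [array([ 0.449, -0.357,  0.07 ]), array([ 0.553, -0.38 ,  0.07 ]), array([ 0.519, -0.544,  0.07 ]), array([ 0.415, -0.519,  0.07 ])] [ 0.484 -0.45   0.07 ]
[420 294   7  36 250] [423.  311.5] ((423.0, 311.5), (35.0, 6.0), 90.0)
handle [array([ 0.448, -0.263,  0.028]), array([ 0.448, -0.279,  0.028]), array([ 0.356, -0.28 ,  0.028]), array([ 0.355, -0.264,  0.028])] [ 0.401 -0.271  0.028]
[356 259  12  56 430] [361.1 286.7] ((361.04937744140625, 286.4816589355469), (55.136051177978516, 10.527487754821777), 88.09085083007812)
bar [array([ 0.537, -0.088,  0.014]), array([ 0.539, -0.116,  0.014]), array([ 0.39 , -0.124,  0.014]), array([ 0.388, -0.096,  0.014])] [ 0.463 -0.106  0.014]
[382 261  14  56 421] [388.7 288.8] ((388.61761474609375, 288.5500793457031), (10.533000946044922, 55.466617584228516), 4.635463714599609)
bar [array([ 0.386, -0.161,  0.014]), array([ 0.536, -0.171,  0.014]), array([ 0.534, -0.2  ,  0.014]), array([ 0.385, -0.19 ,  0.014])] [ 0.46  -0.181  0.014]
[0.443 0.464 0.16 ]
[0.452 0.121 0.16 ]
```

View pics/topz.png

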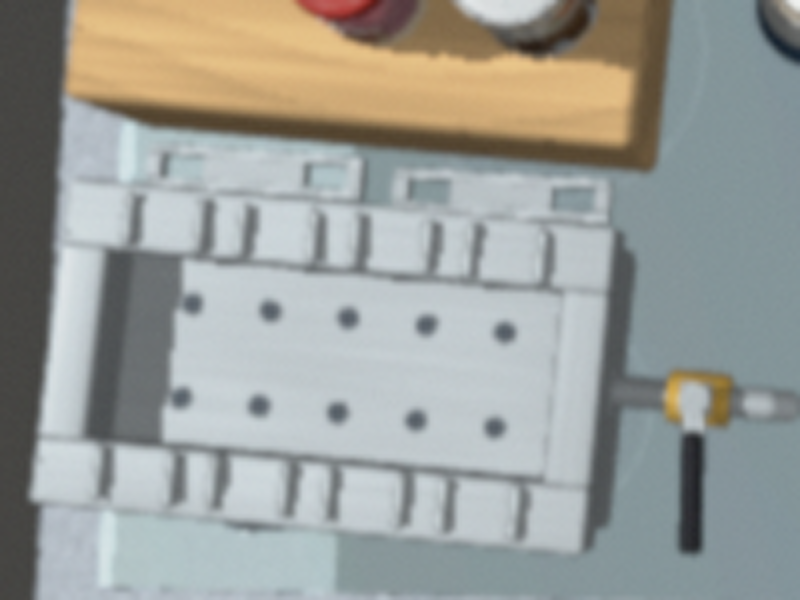

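Run:
```python
from h import *
c=snap('top')
P=lambda x,y,z: pt(c,120+x/4-.375,180+y/4-.375,z)
cor=[P(*q,.16) for q in((587,553),(617,230),(65,180),(32,500))]  # (-x-y),(+x-y),(+x+y),(-x+y)
A=np.array(cor)[:,:2];B=np.array([[-.1,-.17],[.1,-.17],[.1,.17],[-.1,.17]])
ac,bc=A.mean(0),B.mean(0)
z=sum((complex(*(a-ac))*complex(*(b-bc)).conjugate()) for a,b in zip(A,B));yaw=np.angle(z)
Rm=np.array([[np.cos(yaw),-np.sin(yaw)],[np.sin(yaw),np.cos(yaw)]])
print(A.round(3),'centre',ac,'yaw',np.degrees(yaw)); print(((A-ac)@Rm-B).round(4))
W=lambda p:(np.array(p[:2])-ac)@Rm
for n,q in dict(valve=(697,397,.12),levertip=(690,552,.12),spout=(780,405,.1),spend=(815,408,.1),b1=(150,150,.014),b1r=(362,158,.014),b2=(393,170,.014),b2r=(609,180,.014),b2rn=(606,220,.014)).items():
    print(n,P(*q).round(3),W(P(*q)).round(3))
# ribs
for n,q in dict(r1=(486,245,.168),r2=(540,255,.168),l1=(142,210,.168),l2=(205,215,.168)).items(): print(n,W(P(*q)).round(3))
for i,y in enumerate((-.105,-.035,.035,.105)): print('place',i+1,(ac+Rm@[0,y]).round(4))
print('gapmouth',(ac+Rm@[.125,-.17]).round(4))
im=c['image']
cv2.imwrite('pics/topr.png',cv2.resize(im[230:350,260:440],None,fx=4.4,fy=4.4,interpolation=cv2.INTER_CUBIC))
```

```text
[[0.385 0.127]
 [0.581 0.116]
 [0.604 0.458]
 [0.408 0.467]] centre [0.49436451 0.29217828] yaw -3.6646818641757037
[[ 0.0013 -0.0014]
 [-0.0025 -0.0005]
 [-0.0012  0.0026]
 [ 0.0024 -0.0007]]
valve [0.48  0.068 0.12 ] [ 0.    -0.225]
levertip [0.384 0.069 0.12 ] [-0.096 -0.23 ]
spout [0.476 0.016 0.1  ] [-0.001 -0.276]
spend [ 0.475 -0.006  0.1  ] [-0.    -0.299]
b1 [0.641 0.464 0.014] [0.135 0.18 ]
b1r [0.639 0.315 0.014] [0.143 0.032]
b2 [0.631 0.293 0.014] [0.136 0.01 ]
b2r [0.627 0.143 0.014] [ 0.142 -0.14 ]
b2rn [0.599 0.144 0.014] [ 0.114 -0.141]
r1 [ 0.081 -0.093]
r2 [ 0.078 -0.126]
l1 [0.084 0.12 ]
l2 [0.084 0.081]
place 1 [0.4877 0.1874]
place 2 [0.4921 0.2572]
place 3 [0.4966 0.3271]
place 4 [0.5011 0.397 ]
gapmouth [0.6082 0.1145]
```

View pics/topr.png

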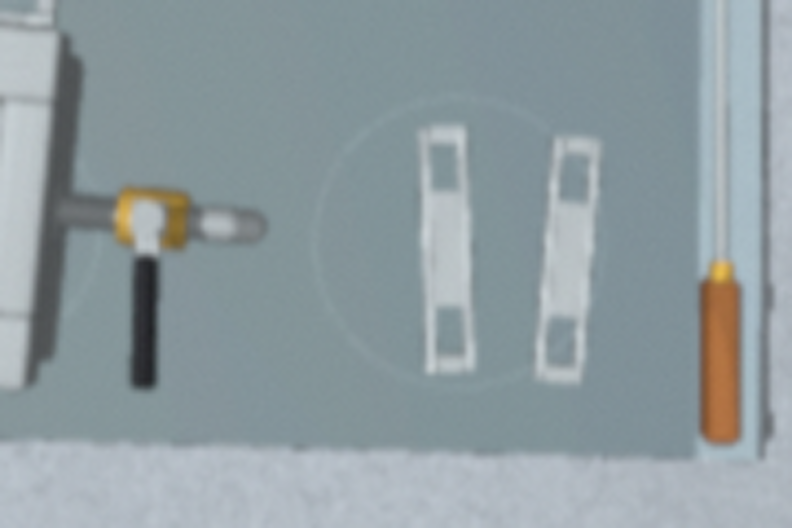

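The crop shows both outside bars, the rod's handle at its right edge, the shut lever pointing down the picture, and the spout end near (250,228). That means four bars in all: two in the gap and two outside. I'll place the outside bars first.

```bash
cat >> h.py <<'E'
def go(*targets):
    """rows for successive TCP targets (x,y,z,yaw deg) from the present pose"""
    s=sensors.sense();T=R.from_quat(s['ee_rot']);p0=np.array(s['eef_pos'])
    for x,y,z,yw in targets:
        c,q=np.cos(np.radians(yw)),np.sin(np.radians(yw))
        D=R.from_matrix(np.array([[c,q,0],[q,-c,0],[0,0,-1]]))
        sh=T.inv().apply(np.array([x,y,z])-p0)*1000; rv=(T.inv()*D).as_rotvec(degrees=True)
        print(sh.round(1),rv.round(1),'rows>',int(np.ceil(max(np.linalg.norm(sh)/41.7,np.linalg.norm(rv)/7.16))))
def yawnow():
    M=R.from_quat(sensors.sense()['ee_rot']).as_matrix();return np.degrees(np.arctan2(M[1,0],M[0,0]))
E
python3 - <<'E'
from h import *
go((.46,-.181,.15,-3.8))
E
```

```text
[ 386.9 -267.1   81.1] [-0.   0.  20.8] rows> 12
```

```bash
python3 -m pendant '[[120,-83,25,0,0,7,0.4],[387,-267,81,0,0,20.8,0.4],[387,-267,81,0,0,20.8,0.4],[387,-267,81,0,0,20.8,0.4],[387,-267,81,0,0,20.8,0.4],[387,-267,81,0,0,20.8,0.4],[387,-267,81,0,0,20.8,0.4],[387,-267,81,0,0,20.8,0.4],[387,-267,81,0,0,20.8,0.4],[387,-267,81,0,0,20.8,0.4],[387,-267,81,0,0,20.8,0.4],[387,-267,81,0,0,20.8,0.4],[387,-267,81,0,0,20.8,0.4],[387,-267,81,0,0,20.8,0.4],[387,-267,81,0,0,20.8,0.4],[387,-267,81,0,0,20.8,0.4]]'
python3 - <<'E'
from h import *
snap('wrist','w1.png'); go((.46,-.181,.0,-3.8)); print(yawnow())
E
```

```text
t: 1.58
eef_pos: [0.4597, -0.1823, 0.1505]
ee_rot: [0.999, -0.034, 0.0, 0.0]
ft_force: [0.5, -1.0, 0.5]
finger_gap: 0.0597
grip_force: 0.0
[  0.2  -1.6 150.6] [ 0.  -0.  -0.1] rows> 4
-3.9073742741785824
```

View pics/w1.png

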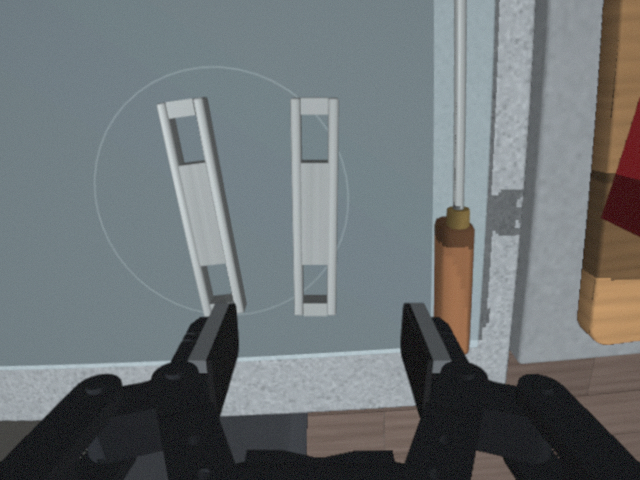

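The wrist view shows bar_4 with corners near (291,98), (338,98), (336,315), (295,315); bar_3 near (157,105), (204,97), (244,311); and the rod handle at (454,280).

```bash
cat >> h.py <<'E'
def bars(c,z,roi,thr=150,n=2,smax=40,hi=2500):
    hsv=cv2.cvtColor(c['image'],cv2.COLOR_BGR2HSV)
    m=((hsv[...,2]>thr)&(hsv[...,1]<smax)).astype(np.uint8)
    k=np.zeros_like(m);u0,v0,u1,v1=roi;k[v0:v1,u0:u1]=1;m=m*k
    N,l,st,ce=cv2.connectedComponentsWithStats(m);out=[]
    for i in np.argsort(-st[1:,4])[:n]+1:
        pix=np.argwhere(l==i)[:,::-1]
        hull=cv2.convexHull(pix.astype(np.float32))[:,0]
        w=np.array([pt(c,*q,z)[:2] for q in hull],np.float32)
        (cx,cy),(a,b),an=cv2.minAreaRect(w)
        if a<b:a,b,an=b,a,an+90
        an=(an+90)%180-90
        out.append((cx,cy,an,a,b));print('c',np.round((cx,cy),4),'yaw',round(an,1),'size',round(a,4),round(b,4),'box',st[i])
    return out
E
python3 - <<'E'
from h import *
c=snap('wrist')
for thr in(135,145,160): bars(c,.014,(130,80,380,330),thr)
q=[pt(c,u,v,.014).round(4) for u,v in((291,98),(338,98),(336,315),(295,315))];print(q,np.mean(q,0))
for u,v in((436,217),(474,217),(436,340),(470,350)): print(pt(c,u,v,.028).round(4))
E
```

```text
c [ 0.4661 -0.1345] yaw 88.5 size 0.1774 0.1669 box [  130    80   250   240 23903]
c [ 0.5502 -0.0788] yaw -62.3 size 0.024 0.0038 box [130  80  31  22 144]
c [ 0.4598 -0.178 ] yaw -4.4 size 0.1528 0.0319 box [ 290   98   47  219 7194]
c [ 0.4645 -0.1024] yaw 4.1 size 0.1544 0.034 box [ 156   98   92  218 6693]
c [ 0.4598 -0.1788] yaw -4.0 size 0.1513 0.0287 box [ 290   99   47  217 5969]
c [ 0.4652 -0.1031] yaw 2.8 size 0.1508 0.0288 box [ 156   99   86  217 5682]
[array([ 0.5368, -0.1704,  0.014 ]), array([ 0.5348, -0.1995,  0.014 ]), array([ 0.3832, -0.1896,  0.014 ]), array([ 0.3853, -0.1597,  0.014 ])] [ 0.460025 -0.1798    0.014   ]
[ 0.4577 -0.2578  0.028 ]
[ 0.456  -0.2825  0.028 ]
[ 0.3656 -0.2598  0.028 ]
[ 0.355  -0.2849  0.028 ]
```

```bash
python3 -m pendant '[[0,-3,40,0,0,0,0.3],[0,-3,80,0,0,0,0.3],[0,-3,120,0,0,0,0.3],[0,-3,140,0,0,0,0.3],[0,-3,147,0,0,0,0.3],[0,-3,149,0,0,0,0.3],[0,-3,149,0,0,0,0.3]]'
python3 -m pendant '[[0,0,0,0,0,0,-1],[0,0,0,0,0,0,-1],[0,0,0,0,0,0,-1],[0,0,0,0,0,0,-1],[0,0,0,0,0,0,-1],[0,0,0,0,0,0,-1]]'
```

```text
t: 2.27
eef_pos: [0.4586, -0.1785, 0.0021]
ee_rot: [0.999, -0.034, -0.001, -0.0]
ft_force: [-0.1, -1.3, -0.0]
finger_gap: 0.0552
grip_force: 0.0
t: 2.77
eef_pos: [0.4636, -0.1807, 0.0058]
ee_rot: [0.999, -0.034, 0.004, 0.001]
ft_force: [-2.0, 2.7, 23.2]
finger_gap: 0.0288
grip_force: 69.0
```

```bash
python3 -m pendant '[[0,0,-40,0,0,0,-1],[0,0,-80,0,0,0,-1],[0,0,-120,0,0,0,-1],[0,0,-160,0,0,0,-1],[0,0,-200,0,0,0,-1],[0,0,-240,0,0,0,-1],[0,0,-250,0,0,0,-1],[0,0,-250,0,0,0,-1]]'
python3 - <<'E'
from h import *
go((.5,.395,.25,-3.7))
E
```

```text
t: 3.43
eef_pos: [0.4621, -0.1803, 0.2559]
ee_rot: [0.999, -0.034, 0.004, 0.002]
ft_force: [0.9, 0.2, -1.6]
finger_gap: 0.0281
grip_force: 61.8
[  -1.  -576.5    3.6] [ 0.2 -0.4 -0.2] rows> 14
```

```bash
python3 -m pendant '[[0,-20,0,0,0,0,-1],[0,-576,4,0.2,-0.4,0,-1],[0,-576,4,0.2,-0.4,0,-1],[0,-576,4,0.2,-0.4,0,-1],[0,-576,4,0.2,-0.4,0,-1],[0,-576,4,0.2,-0.4,0,-1],[0,-576,4,0.2,-0.4,0,-1],[0,-576,4,0.2,-0.4,0,-1],[0,-576,4,0.2,-0.4,0,-1],[0,-576,4,0.2,-0.4,0,-1],[0,-576,4,0.2,-0.4,0,-1],[0,-576,4,0.2,-0.4,0,-1],[0,-576,4,0.2,-0.4,0,-1],[0,-576,4,0.2,-0.4,0,-1],[0,-576,4,0.2,-0.4,0,-1],[0,-576,4,0.2,-0.4,0,-1],[0,-576,4,0.2,-0.4,0,-1],[0,-576,4,0.2,-0.4,0,-1]]'
python3 - <<'E'
from h import *
snap('wrist','w2.png'); print(yawnow())
E
```

```text
t: 4.93
eef_pos: [0.4916, 0.0866, 0.2478]
ee_rot: [1.0, -0.004, -0.004, -0.018]
ft_force: [-0.2, 0.2, -0.9]
finger_gap: 0.0283
grip_force: 65.2
-0.4853997156840605
```

View pics/w2.png

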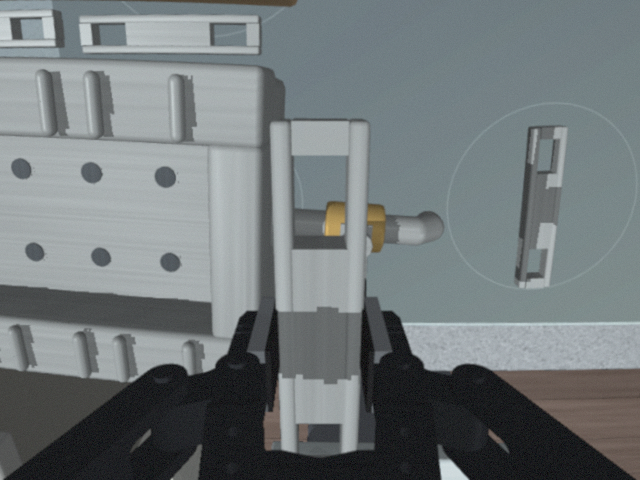

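Bar_4 is in the hand with its middle under the fingers. The back ribs of place_1 are at (93,105) and (176,107), the front ones at (122,357) and (192,355), and bar_2 is at (80..260, 17..52).

Run:
```python
from h import *
c=snap('wrist')
f=np.array([pt(c,u,v,.166)[:2] for u,v in((122,357),(192,356))]);b=np.array([pt(c,u,v,.166)[:2] for u,v in((93,105),(176,107))])
print(f.round(4),b.round(4),'mid',(f.mean(0)+b.mean(0))/2,'yaw',np.degrees(np.arctan2(*(b.mean(0)-f.mean(0))[::-1])))
print('corner -y+x',pt(c,264,66,.16),'bar2',[pt(c,u,v,.014)[:2].round(4) for u,v in((80,17),(260,17),(260,52),(82,52))])
h=[pt(c,u,v,.25+.01)[:2] for u,v in((288,121),(352,121),(293,450),(350,450))];s=sensors.sense()
print('bar in hand',np.array(h).round(3),s['eef_pos'],'spout',pt(c,428,226,.1))
go((.5,.395,.25,-3.7))
```

```text
[[0.4133 0.216 ]
 [0.4157 0.1698]] [[0.5674 0.2063]
 [0.5652 0.1619]] mid [0.49037878 0.18848682] yaw -3.329816020224394
corner -y+x [0.58421291 0.11666718 0.16      ] bar2 [array([0.6335, 0.2927]), array([0.6274, 0.1413]), array([0.6007, 0.1426]), array([0.6058, 0.2952])]
bar in hand [[0.565 0.095]
 [0.565 0.076]
 [0.44  0.097]
 [0.44  0.075]] [0.49157149 0.08669371 0.24780216] spout [0.47960052 0.01564764 0.1       ]
[   5.8 -308.2    9.1] [-2.1  0.5  3.2] rows> 8
```

```bash
python3 -m pendant '[[7,-311,9,-2,0.5,3,-1],[7,-311,9,-2,0.5,3,-1],[7,-311,9,-2,0.5,3,-1],[7,-311,9,-2,0.5,3,-1],[7,-311,9,-2,0.5,3,-1],[7,-311,9,-2,0.5,3,-1],[7,-311,9,-2,0.5,3,-1],[7,-311,9,-2,0.5,3,-1],[7,-311,9,-2,0.5,3,-1],[7,-311,9,-2,0.5,3,-1],[7,-311,9,-2,0.5,3,-1],[7,-311,9,-2,0.5,3,-1],[7,-311,9,-2,0.5,3,-1],[7,-311,9,-2,0.5,3,-1],[7,-311,9,-2,0.5,3,-1],[7,-311,9,-2,0.5,3,-1]]'
python3 - <<'E'
from h import *
c=snap('wrist','w3.png'); print(yawnow()); 
for q in((.413,.2*0+.42),(.567,.41)): print(proj(c,(*q,.166)))
go((.504,.3976,.19,-3.6),(.504,.3976,.165,-3.6))
E
```

```text
t: 6.37
eef_pos: [0.4992, 0.089, 0.25]
ee_rot: [1.0, -0.001, -0.001, -0.017]
ft_force: [0.6, -0.0, -1.7]
finger_gap: 0.0284
grip_force: 65.2
-0.1292861693447687
[-133.5482455   348.92917052]
[-193.63013525  133.58656155]
[   4.1 -306.3   70.7] [-2.   0.1  3.5] rows> 8
[   4.2 -305.4   95.7] [-2.   0.1  3.5] rows> 8
```

View pics/w3.png

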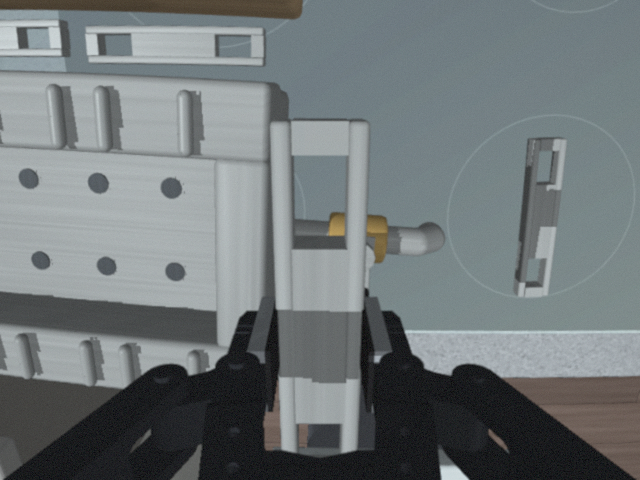

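The view is unchanged: the arm stopped at y=0.089, so something limits it.

Run:
```python
from h import *
s=sensors.sense();print(s['qpos'].round(3),s['tau'].round(1),s['moment'].round(2))
```

```text
[-3.000e-03  1.740e-01 -9.100e-02  1.308e+00  3.500e-02  3.141e+00] [  0.  -40.9  30.5   0.    0.1   0. ] [-0.05 -0.02  0.04]
```

Joint 6 is at its limit, since tool yaw = q1 − q6 + 180°. I'll use the half-turned grasp, yaw ≈ 176°, from here on.

```bash
python3 -m pendant '[[0,0,-10,0,0,-7,-1],[0,0,-10,0,0,-14,-1],[0,0,-10,0,0,-21,-1],[0,0,-10,0,0,-28,-1],[0,0,-10,0,0,-35,-1],[0,0,-10,0,0,-42,-1],[0,0,-10,0,0,-49,-1],[0,0,-10,0,0,-56,-1],[0,0,-10,0,0,-63,-1],[0,0,-10,0,0,-70,-1],[0,0,-10,0,0,-77,-1],[0,0,-10,0,0,-84,-1],[0,0,-10,0,0,-90,-1],[0,0,-10,0,0,-90,-1]]'
python3 -m pendant '[[0,0,0,0,0,-7,-1],[0,0,0,0,0,-14,-1],[0,0,0,0,0,-21,-1],[0,0,0,0,0,-28,-1],[0,0,0,0,0,-35,-1],[0,0,0,0,0,-42,-1],[0,0,0,0,0,-49,-1],[0,0,0,0,0,-56,-1],[0,0,0,0,0,-63,-1],[0,0,0,0,0,-70,-1],[0,0,0,0,0,-77,-1],[0,0,0,0,0,-84,-1],[0,0,0,0,0,-87,-1],[0,0,0,0,0,-87,-1]]'
python3 - <<'E'
from h import *
go((.5,.397,.25,176.4))
E
```

```text
t: 7.58
eef_pos: [0.4992, 0.0887, 0.26]
ee_rot: [0.707, 0.707, 0.012, -0.013]
ft_force: [0.9, 0.4, -1.7]
finger_gap: 0.0284
grip_force: 65.3
t: 8.75
eef_pos: [0.4992, 0.0887, 0.26]
ee_rot: [0.028, 0.999, 0.017, -0.001]
ft_force: [0.1, -0.5, -1.6]
finger_gap: 0.028
grip_force: 65.3
[ 16.5 307.3  20.7] [ 2.  -0.2  0.4] rows> 8
```

```bash
python3 -m pendant '[[16,307,20,2,0,0.4,-1],[16,307,20,2,0,0.4,-1],[16,307,20,2,0,0.4,-1],[16,307,20,2,0,0.4,-1],[16,307,20,2,0,0.4,-1],[16,307,20,2,0,0.4,-1],[16,307,20,2,0,0.4,-1],[16,307,20,2,0,0.4,-1],[16,307,20,2,0,0.4,-1],[16,307,20,2,0,0.4,-1],[16,307,20,2,0,0.4,-1],[16,307,20,2,0,0.4,-1],[16,307,20,2,0,0.4,-1]]'
python3 - <<'E'
from h import *
c=snap('wrist','w4.png')
go((.5,.3976,.19,176.4),(.5,.3976,.165,176.4))
E
```

```text
t: 9.83
eef_pos: [0.5004, 0.3953, 0.2511]
ee_rot: [0.032, 0.999, -0.0, -0.001]
ft_force: [-0.6, 0.4, -2.7]
finger_gap: 0.0285
grip_force: 65.3
[ 0.4  2.2 61.2] [-0.  -0.2 -0.1] rows> 2
[ 0.3  2.2 86.2] [-0.  -0.2 -0.1] rows> 3
```

View pics/w4.png

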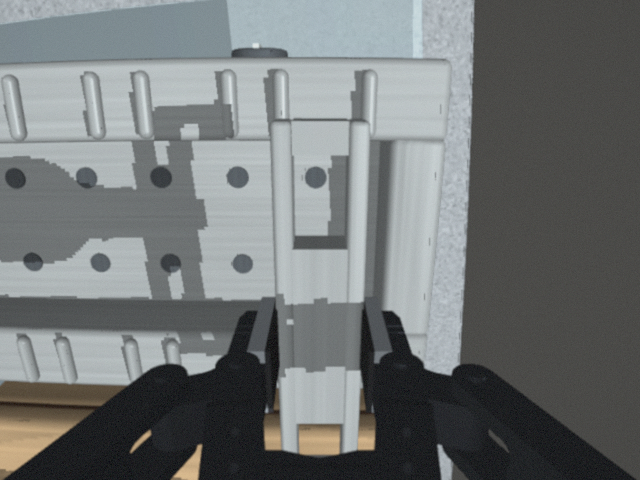

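The place_4 front ribs are at (280,95) and (370,95), the place_3 ones at (142,105) and (228,100). The bar sits between the place_4 ribs.

Run:
```python
from h import *
c=snap('wrist')
a=[pt(c,u,v,.167)[:2] for u,v in((280,90),(370,90))];b=[pt(c,u,v,.167)[:2] for u,v in((142,100),(228,100))]
print(np.round(a,4),np.round(b,4),np.mean(a,0),np.mean(b,0))
print(proj(c,(.4022+0.008,.4037,.167)))
s=sensors.sense();e=[pt(c,u,121,s['eef_pos'][2]+.008)[:2] for u in(272,369)];print(e,s['eef_pos'])
```

```text
[[0.4184 0.3808]
 [0.4213 0.4259]] [[0.4179 0.3099]
 [0.4214 0.3541]] [0.41987965 0.40334264] [0.41963394 0.33198155]
[324.52987967  69.65479927]
[array([0.42744285, 0.38561587]), array([0.42935255, 0.41492737])] [0.50038033 0.39551664 0.25118792]
```

```bash
python3 -m pendant '[[0,2.5,40,0,0,0,-1],[0,2.5,65,0,0,0,-1],[0,2.5,78,0,0,0,-1],[0,2.5,84,0,0,0,-1],[0,2.5,85,0,0,0,-1],[0,2.5,85,0,0,0,-1]]'
python3 -m pendant '[[0,0,0,0,0,0,0.1],[0,0,0,0,0,0,0.1],[0,0,0,0,0,0,0.2],[0,0,0,0,0,0,0.2],[0,0,-30,0,0,0,0.2],[0,0,-60,0,0,0,0.2],[0,0,-85,0,0,0,0.2],[0,0,-85,0,0,0,0.2]]'
python3 - <<'E'
from h import *
c=snap('wrist')
bars(c,.174,(200,60,440,480),170)
snap('wrist','w5.png')
go((.463,-.103,.15,182.9))
E
```

```text
t: 10.43
eef_pos: [0.5002, 0.3987, 0.1664]
ee_rot: [0.031, 1.0, 0.0, -0.001]
ft_force: [-0.0, 0.0, -1.6]
finger_gap: 0.028
grip_force: 65.3
t: 11.1
eef_pos: [0.5022, 0.4005, 0.2572]
ee_rot: [0.031, 1.0, 0.003, 0.003]
ft_force: [0.9, 0.4, 0.7]
finger_gap: 0.0513
grip_force: 0.0
c [0.4833 0.4059] yaw 1.4 size 0.1616 0.1227 box [  200    60   240   269 21906]
c [0.5105 0.3929] yaw -3.2 size 0.1645 0.0408 box [  275   104    70   274 11029]
[   7.  -504.2  101.4] [ 0.1 -0.  -6.4] rows> 13
```

View pics/w5.png

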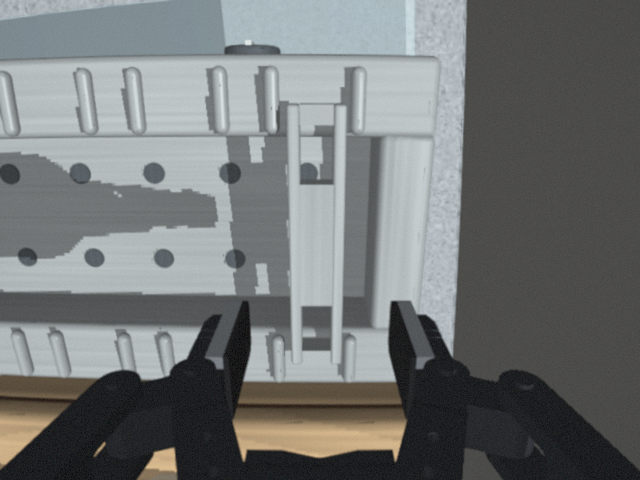

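Bar_4 lies in place_4 between its ribs, with ends at (317,104) and (316,361). Next is bar_3.

```bash
python3 - <<'E'
from h import *
c=snap('wrist'); a,b=pt(c,317,104,.174),pt(c,316,361,.174);print(a,b,(a+b)/2,np.linalg.norm(a-b)); 
go((.464,-.1027,.13,183.2),(.464,-.1027,.006,183.2))
E
python3 -m pendant '[[7,-100,5,0,0,-2,0.3],[7,-504,110,0,0,-6.6,0.3],[7,-504,110,0,0,-6.6,0.3],[7,-504,110,0,0,-6.6,0.3],[7,-504,110,0,0,-6.6,0.3],[7,-504,110,0,0,-6.6,0.3],[7,-504,110,0,0,-6.6,0.3],[7,-504,110,0,0,-6.6,0.3],[7,-504,110,0,0,-6.6,0.3],[7,-504,110,0,0,-6.6,0.3],[7,-504,110,0,0,-6.6,0.3],[7,-504,110,0,0,-6.6,0.3],[7,-504,110,0,0,-6.6,0.3],[7,-504,110,0,0,-6.6,0.3],[7,-504,110,0,0,-6.6,0.3],[7,-504,110,0,0,-6.6,0.3],[7,-504,110,0,0,-6.6,0.3],[7,-504,110,0,0,-6.6,0.3]]'
python3 - <<'E'
from h import *
c=snap('wrist','w6.png'); bars(c,.014,(220,60,420,440),145); bars(c,.014,(220,60,420,440),160)
go((.464,-.1027,.004,183.2))
E
```

```text
[0.42703719 0.40314564 0.174     ] [0.5754213  0.39298302 0.174     ] [0.50122925 0.39806433 0.174     ] 0.14873170962219437
[   5.  -503.2  120.7] [ 0.  -0.1 -6.7] rows> 13
[   4.7 -503.3  244.7] [ 0.  -0.1 -6.7] rows> 14
t: 12.75
eef_pos: [0.4619, -0.1023, 0.141]
ee_rot: [-0.028, 1.0, 0.0, -0.001]
ft_force: [-0.2, -0.3, 0.6]
finger_gap: 0.0556
grip_force: 0.0
c [ 0.4683 -0.104 ] yaw 2.8 size 0.1542 0.0317 box [ 291  107   52  225 7864]
c [ 0.3948 -0.1019] yaw 81.0 size 0.1261 0.0318 box [220  86 200  76 955]
c [ 0.4678 -0.1048] yaw 2.8 size 0.1521 0.0295 box [ 292  108   48  222 7313]
c [ 0.3867 -0.1442] yaw -68.3 size 0.0257 0.0016 box [237  90  41  15  50]
[ -2.4  -0.5 137. ] [ 0.  -0.2 -0. ] rows> 4
```

```bash
python3 -m pendant '[[-4,-1,40,0,0,0,0.2],[-4,-1,80,0,0,0,0.2],[-4,-1,115,0,0,0,0.2],[-4,-1,130,0,0,0,0.2],[-4,-1,136,0,0,0,0.2],[-4,-1,136,0,0,0,0.2]]'
python3 -m pendant '[[0,0,0,0,0,0,-1],[0,0,0,0,0,0,-1],[0,0,0,0,0,0,-1],[0,0,0,0,0,0,-1],[0,0,0,0,0,0,-1],[0,0,-30,0,0,0,-1],[0,0,-70,0,0,0,-1],[0,0,-110,0,0,0,-1],[0,0,-150,0,0,0,-1],[0,0,-190,0,0,0,-1],[0,0,-230,0,0,0,-1],[0,0,-245,0,0,0,-1],[0,0,-245,0,0,0,-1]]'
python3 - <<'E'
from h import *
c=snap('wrist')
go((.496,.328,.25,176.4))
E
```

```text
t: 13.3
eef_pos: [0.4642, -0.1029, 0.0042]
ee_rot: [-0.028, 1.0, 0.001, -0.003]
ft_force: [0.1, 0.5, 0.2]
finger_gap: 0.0513
grip_force: 0.0
t: 14.38
eef_pos: [0.4686, -0.1052, 0.2548]
ee_rot: [-0.027, 1.0, -0.002, 0.003]
ft_force: [0.2, -0.7, -1.8]
finger_gap: 0.0287
grip_force: 60.1
[-51.8 430.6   1. ] [-0.1  0.1  6.7] rows> 11
```

```bash
python3 -m pendant '[[-52,430,1,0,0,6.7,-1],[-52,430,1,0,0,6.7,-1],[-52,430,1,0,0,6.7,-1],[-52,430,1,0,0,6.7,-1],[-52,430,1,0,0,6.7,-1],[-52,430,1,0,0,6.7,-1],[-52,430,1,0,0,6.7,-1],[-52,430,1,0,0,6.7,-1],[-52,430,1,0,0,6.7,-1],[-52,430,1,0,0,6.7,-1],[-52,430,1,0,0,6.7,-1],[-52,430,1,0,0,6.7,-1],[-52,430,1,0,0,6.7,-1],[-52,430,1,0,0,6.7,-1],[-52,430,1,0,0,6.7,-1],[-52,430,1,0,0,6.7,-1],[-52,430,1,0,0,6.7,-1]]'
cat >> h.py <<'E'
def inhand(c):
    """front end of a held bar: column centre/row of its end -> bar centre (yaw 176)"""
    s=sensors.sense();hsv=cv2.cvtColor(c['image'],cv2.COLOR_BGR2HSV)[...,2].astype(int)
    e=[]
    for col in range(305,335,3):
        g=np.diff(hsv[90:160,col]); e.append(90+int(np.argmax(np.abs(g[:60]))))
    v=np.median(e);z=s['eef_pos'][2]+.008
    p=pt(c,321,v,z);M=R.from_quat(s['ee_rot']).as_matrix()
    print('end row',v,e,'bar centre',(p[:2]-.075*M[:2,0]).round(4),'tcp',np.round(s['eef_pos'],4))
E
python3 - <<'E'
from h import *
c=snap('wrist','w7.png');inhand(c)
go((.497,.328,.165,176.4))
im=c['image'];
E
```

```text
t: 15.85
eef_pos: [0.4952, 0.3267, 0.2489]
ee_rot: [0.033, 0.999, -0.0, -0.002]
ft_force: [0.4, -0.3, -1.3]
finger_gap: 0.0285
grip_force: 60.2
end row 108.0 [108, 108, 108, 108, 108, 108, 108, 108, 108, 108] bar centre [0.4943 0.3272] tcp [0.4953 0.3269 0.249 ]
[-1.8  1.3 84. ] [-0.  -0.2 -0.1] rows> 3
```

View pics/w7.png

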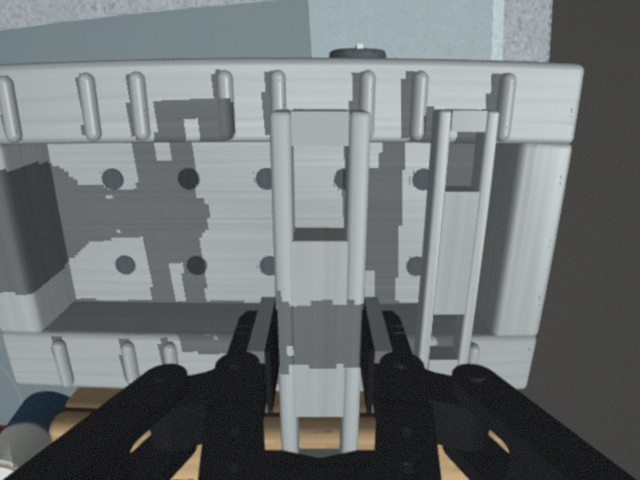

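Bar_3 is over place_3, whose ribs are at (278,90) and (368,90). Bar_4 sits in place_4.

```bash
python3 -m pendant '[[-3,0.7,40,0,0,0,-1],[-3,0.7,65,0,0,0,-1],[-3,0.7,78,0,0,0,-1],[-3,0.7,83,0,0,0,-1],[-3,0.7,84,0,0,0,-1],[-3,0.7,84,0,0,0,-1]]'
python3 -m pendant '[[0,0,0,0,0,0,0],[0,0,0,0,0,0,0],[0,0,0,0,0,0,0],[0,0,-25,0,0,0,0],[0,0,-60,0,0,0,0],[0,0,-85,0,0,0,0],[0,0,-85,0,0,0,0]]'
python3 - <<'E'
from h import *
c=snap('wrist','w8.png')
bars(c,.174,(280,96,350,400),165,1)
go((.401,-.2705,.15,180),)
E
```

```text
t: 16.4
eef_pos: [0.4976, 0.3276, 0.1656]
ee_rot: [0.032, 0.999, -0.0, -0.001]
ft_force: [-0.6, -0.4, 0.9]
finger_gap: 0.0286
grip_force: 61.5
t: 16.98
eef_pos: [0.5007, 0.3296, 0.256]
ee_rot: [0.032, 0.999, 0.002, 0.003]
ft_force: [0.5, 0.9, 0.1]
finger_gap: 0.0426
grip_force: 0.0
c [0.5054 0.3268] yaw -3.9 size 0.1644 0.0355 box [  286    96    59   278 10381]
[  61.2 -605.2  101.2] [ 0.2  0.2 -3.6] rows> 15
```

```bash
python3 -m pendant '[[60,-605,20,0,0,-3.6,-0.3],[60,-605,20,0,0,-3.6,-0.3],[60,-605,20,0,0,-3.6,-0.3],[60,-605,20,0,0,-3.6,-0.3],[60,-605,20,0,0,-3.6,-0.3],[60,-605,20,0,0,-3.6,-0.3],[60,-605,20,0,0,-3.6,-0.3],[60,-605,20,0,0,-3.6,-0.3],[60,-605,20,0,0,-3.6,-0.3],[60,-605,20,0,0,-3.6,-0.3],[60,-605,20,0,0,-3.6,-0.3],[60,-605,20,0,0,-3.6,-0.3],[60,-605,20,0,0,-3.6,-0.3],[60,-605,20,0,0,-3.6,-0.3],[60,-605,20,0,0,-3.6,-0.3],[60,-605,100,0,0,-3.6,0],[60,-605,100,0,0,-3.6,0],[60,-605,100,0,0,-3.6,0],[60,-605,100,0,0,-3.6,0],[60,-605,100,0,0,-3.6,0]]'
python3 - <<'E'
from h import *
c=snap('wrist','w9.png');t=snap('top','t2.png')
hsv=cv2.cvtColor(c['image'],cv2.COLOR_BGR2HSV);m=(hsv[...,0]<16)&(hsv[...,1]>120)&(hsv[...,2]>50);m[:,:230]=0;m[:,420:]=0
k,l,st,ce=cv2.connectedComponentsWithStats(m.astype(np.uint8));i=1+np.argmax(st[1:,4]);print(st[i])
w=np.array([pt(c,*q,.028)[:2] for q in np.argwhere(l==i)[:,::-1]],np.float32);print(cv2.minAreaRect(w),cv2.boxPoints(cv2.minAreaRect(w)))
print(sensors.sense()['eef_pos'],yawnow())
E
```

```text
t: 18.7
eef_pos: [0.4001, -0.2717, 0.1512]
ee_rot: [0.0, 1.0, -0.0, -0.001]
ft_force: [1.0, -0.3, 0.6]
finger_gap: 0.0427
grip_force: 0.0
[ 374  124   38  153 4625]
((0.38857391476631165, -0.22472217679023743), (0.10050483047962189, 0.02212115377187729), 4.9593281745910645) [[ 0.33755344 -0.21804726]
 [ 0.3394658  -0.2400856 ]
 [ 0.4395944  -0.23139709]
 [ 0.43768203 -0.20935875]]
[ 0.40117685 -0.27250843  0.1525164 ] -179.980867822728
```

View pics/w9.png

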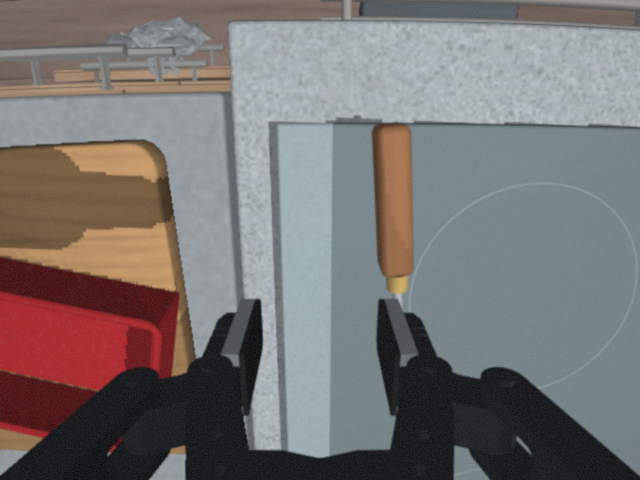

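The rod has been knocked aside: the handle is now at (393,200) in the picture, which is (0.389, −0.225) with yaw 5°, and its size matches.

Run:
```python
from h import *
go((.3766,-.2257,.06,185),(.3766,-.2257,.007,185))
```

```text
[24.6 47.1 92.4] [-0.2 -0.  -5. ] rows> 3
[ 24.6  47.3 145.4] [-0.2 -0.  -5. ] rows> 4
```

```bash
python3 -m pendant '[[24.6,47,20,0,0,-5,0],[24.6,47,60,0,0,-5,0],[24.6,47,92,0,0,-5,0],[24.6,47,92,0,0,-5,0],[24.6,47,120,0,0,-5,0],[24.6,47,140,0,0,-5,0],[24.6,47,145,0,0,-5,0],[24.6,47,145,0,0,-5,0]]'
python3 -m pendant '[[0,0,0,0,0,0,-1],[0,0,0,0,0,0,-1],[0,0,0,0,0,0,-1],[0,0,0,0,0,0,-1],[0,0,0,0,0,0,-1],[0,0,0,0,0,0,-1]]'
python3 - <<'E'
from h import *
print(yawnow(),sensors.sense()['eef_pos'])
E
```

```text
t: 19.47
eef_pos: [0.3755, -0.2252, 0.0061]
ee_rot: [-0.044, 0.999, -0.0, -0.001]
ft_force: [-0.4, -0.6, 0.3]
finger_gap: 0.0426
grip_force: 0.0
t: 19.97
eef_pos: [0.3764, -0.226, 0.0074]
ee_rot: [-0.043, 0.999, -0.001, 0.0]
ft_force: [0.5, 0.6, 6.7]
finger_gap: 0.0212
grip_force: 59.9
-175.02526550770017 [ 0.37635409 -0.2260331   0.00735936]
```

```bash
python3 -m pendant '[[0,0,-20,0,0,0,-1],[0,0,-60,0,0,0,-1],[0,0,-100,0,0,0,-1],[0,0,-140,0,0,0,-1],[0,0,-180,0,0,0,-1],[0,0,-220,0,0,0,-1],[-30,-30,-240,0,0,-10,-1],[-30,-30,-240,0,0,-20,-1],[-30,-30,-240,0,0,-30,-1],[-30,-30,-240,0,0,-40,-1],[-30,-30,-240,0,0,-50,-1],[-30,-30,-240,0,0,-60,-1],[-30,-30,-240,0,0,-70,-1],[-30,-30,-240,0,0,-81.4,-1],[-30,-30,-240,0,0,-81.4,-1],[-30,-30,-240,0,0,-81.4,-1],[-30,-30,-240,0,0,-81.4,-1],[-30,-30,-240,0,0,-81.4,-1],[-30,-30,-240,0,0,-81.4,-1]]'
python3 - <<'E'
from h import *
go((.595,-.25,.25,266.4),(.595,-.25,.035,266.4))
c=snap('top','t3.png')
E
```

```text
t: 21.55
eef_pos: [0.4078, -0.2519, 0.2461]
ee_rot: [-0.685, 0.729, 0.0, -0.001]
ft_force: [0.4, -0.9, -1.3]
finger_gap: 0.0209
grip_force: 59.2
[ -13.5 -186.8   -4.3] [ 0.1 -0.1  0. ] rows> 5
[ -13.8 -187.2  210.7] [ 0.1 -0.1  0. ] rows> 7
```

View pics/t3.png

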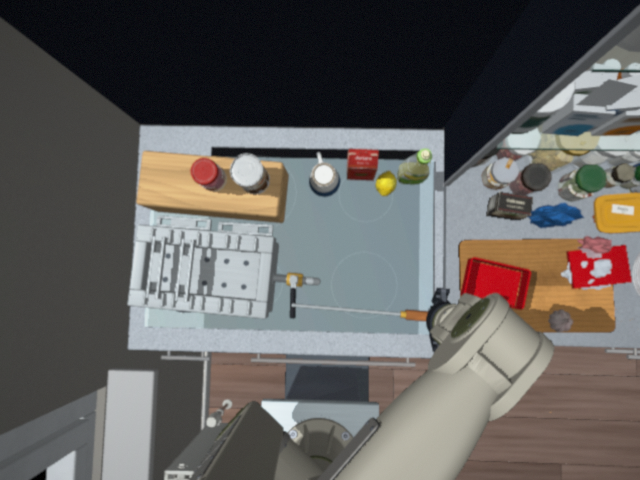

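The rod is held straight, with its bend at (292,305) and the handle at (415,314). Both placed bars sit on the warmer.

```bash
python3 - <<'E'
from h import *
c=snap('top');s=sensors.sense()
for u,v in((292.5,305),(350,310),(400,314)):print(pt(c,u,v,.2475+.0186).round(4))
print(s['eef_pos'],yawnow())
E
python3 -m pendant '[[-13,-187,-4,0,0,0,-1],[-13,-187,-4,0,0,0,-1],[-13,-187,-4,0,0,0,-1],[-13,-187,-4,0,0,0,-1],[-13,-187,-4,0,0,0,-1],[-13,-187,-4,0,0,0,-1],[-13,-187,-4,0,0,0,-1],[-13,-187,40,0,0,0,-1],[-13,-187,80,0,0,0,-1],[-13,-187,120,0,0,0,-1],[-13,-187,160,0,0,0,-1],[-13,-187,200,0,0,0,-1],[-13,-187,210,0,0,0,-1],[-13,-187,210,0,0,0,-1]]'
python3 - <<'E'
from h import *
c=snap('top','t4.png');s=sensors.sense();print(yawnow())
im=c['image'][190:290,150:450];cv2.imwrite('pics/t4z.png',cv2.resize(im,None,fx=2.66,fy=2.66,interpolation=cv2.INTER_CUBIC))
yw=np.radians(86.4);d=np.array([np.cos(yw),np.sin(yw)])
tip=s['eef_pos'][:2]+.307*d;print('tip',tip,proj(c,(*tip,s['eef_pos'][2]+.018)))
E
```

```text
[0.4238 0.0549 0.2661]
[ 0.4163 -0.0712  0.2661]
[ 0.4106 -0.18    0.2661]
[ 0.40781697 -0.2518853   0.24585172] -93.72601328253762
t: 22.82
eef_pos: [0.5906, -0.2493, 0.0314]
ee_rot: [-0.684, 0.73, 0.005, -0.002]
ft_force: [0.0, -0.1, -0.8]
finger_gap: 0.0206
grip_force: 59.5
-93.69297597919058
tip [0.61233257 0.05590867] [302.14906822 229.23437585]
```

View pics/t4z.png

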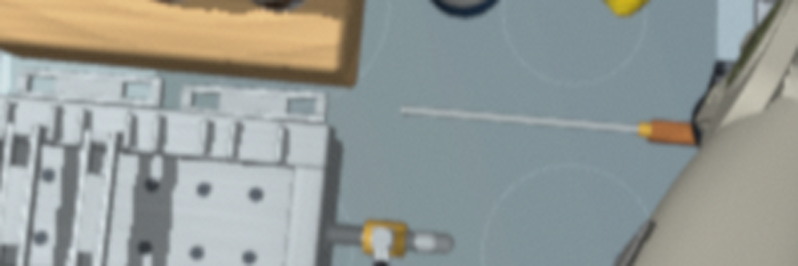

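The rod's bend is at crop (402,110), full-picture (301,231), just outside the gap mouth. Its line is about 5 mm nearer the robot than predicted. Both gap bars are visible.

```bash
cat >> h.py <<'E'
def rodline(c,z,u0,u1,v0,v1):
    """bright thin rod: per-column brightness peak -> world points, line fit"""
    g=cv2.cvtColor(c['image'],cv2.COLOR_BGR2GRAY).astype(float);P=[]
    for u in range(u0,u1):
        col=g[v0:v1,u];col=np.clip(col-np.median(col)-8,0,None)
        if col.sum()>15: P.append((u,v0+(col*np.arange(v1-v0)).sum()/col.sum()))
    P=np.array(P);k,b=np.polyfit(P[:,0],P[:,1],1);k,b=np.polyfit(*P[abs(P[:,1]-k*P[:,0]-b)<1.5].T,1)
    return P,k,b
E
python3 - <<'E'
from h import *
c=snap('top');s=sensors.sense();z=s['eef_pos'][2]+.0186
P,k,b=rodline(c,z,295,385,222,242);print(P[:6].round(1),k,b)
for u in(301.1,385):print(pt(c,u,k*u+b,z).round(4))
a,q=pt(c,301.1,k*301.1+b,z),pt(c,385,k*385+b,z);print('rod yaw',np.degrees(np.arctan2(a[1]-q[1],a[0]-q[0])),s['eef_pos'],yawnow()+180)
# gap bars again
g=cv2.cvtColor(c['image'],cv2.COLOR_BGR2HSV)
for u in (215,222,232,240,248,256,264,270):
    print(u,g[210:242,u,2])
E
```

```text
[[302.  229.7]
 [303.  229.7]
 [304.  229.8]
 [305.  230. ]
 [306.  230. ]
 [307.  230.1]] 0.08232219366434285 204.90368384620407
[0.6108 0.0585 0.0551]
[ 0.5973 -0.1647  0.0551]
rod yaw 86.54878213002029 [ 0.59495586 -0.25146493  0.03654454] 86.32132624388328
215 [166 130  99  84  83  84  93 122 146 153 154 153 153 153 153 154 155 152
 154 151 151 164 191 207 211 212 209 208 210 211 210 209]
222 [184 153 117  92  84  83  88 105 135 151 152 153 167 177 161 140 132 132
 132 141 164 176 178 195 208 211 209 206 206 208 210 210]
232 [203 184 151 115  93  84  82  87 109 142 156 160 180 197 182 162 167 173
 173 175 177 180 177 179 195 208 208 205 204 205 207 208]
240 [206 197 173 141 106  89  85  83  90 117 146 152 152 173 193 195 196 197
 196 194 196 198 200 190 179 171 146 129 127 136 148 150]
248 [199 199 192 166 132 100  86  88  89  98 123 148 160 183 204 202 193 195
 197 196 195 191 191 188 181 189 201 204 203 201 203 204]
256 [196 198 201 187 152 111  90  87  87  91 105 133 149 154 173 193 195 195
 195 195 191 191 194 196 174 154 165 163 159 162 157 151]
264 [202 204 207 204 185 152 113  91  87  88  93 114 144 159 180 196 171 145
 151 157 157 153 155 172 174 158 160 186 198 199 199 198]
270 [207 208 208 210 200 171 133  98  87  88  89  99 124 150 165 185 187 187
 192 194 194 191 182 184 193 172 154 177 192 196 199 197]
```

Run:
```python
from h import *
c=snap('top')
for z in(0,.014):
  print('b2 far',pt(c,226.9,227.5,z).round(4),'near',pt(c,262.9,229.4,z).round(4))
g=cv2.cvtColor(c['image'],cv2.COLOR_BGR2HSV)[...,2]
for u in (196,201,205): print(u,list(zip(range(212,232),g[212:232,u])))
for v in (226,228): print(v,list(zip(range(214,242),g[v,214:242])))
for v in (222,224): print(v,list(zip(range(190,216),g[v,190:216])))
```

```text
b2 far [0.6178 0.2709 0.    ] near [0.6147 0.1698 0.    ]
b2 far [0.6164 0.2675 0.014 ] near [0.6133 0.1675 0.014 ]
196 [(212, np.uint8(84)), (213, np.uint8(83)), (214, np.uint8(98)), (215, np.uint8(147)), (216, np.uint8(185)), (217, np.uint8(188)), (218, np.uint8(194)), (219, np.uint8(201)), (220, np.uint8(180)), (221, np.uint8(146)), (222, np.uint8(138)), (223, np.uint8(137)), (224, np.uint8(134)), (225, np.uint8(137)), (226, np.uint8(155)), (227, np.uint8(180)), (228, np.uint8(177)), (229, np.uint8(162)), (230, np.uint8(180)), (231, np.uint8(204))]
201 [(212, np.uint8(83)), (213, np.uint8(83)), (214, np.uint8(92)), (215, np.uint8(118)), (216, np.uint8(163)), (217, np.uint8(190)), (218, np.uint8(195)), (219, np.uint8(195)), (220, np.uint8(180)), (221, np.uint8(174)), (222, np.uint8(193)), (223, np.uint8(198)), (224, np.uint8(198)), (225, np.uint8(196)), (226, np.uint8(190)), (227, np.uint8(195)), (228, np.uint8(204)), (229, np.uint8(184)), (230, np.uint8(171)), (231, np.uint8(193))]
205 [(212, np.uint8(85)), (213, np.uint8(83)), (214, np.uint8(87)), (215, np.uint8(103)), (216, np.u
[... 2037 characters left out ...]
.uint8(152)), (211, np.uint8(127)), (212, np.uint8(145)), (213, np.uint8(154)), (214, np.uint8(154)), (215, np.uint8(153))]
224 [(190, np.uint8(204)), (191, np.uint8(203)), (192, np.uint8(202)), (193, np.uint8(204)), (194, np.uint8(200)), (195, np.uint8(177)), (196, np.uint8(134)), (197, np.uint8(150)), (198, np.uint8(188)), (199, np.uint8(197)), (200, np.uint8(199)), (201, np.uint8(198)), (202, np.uint8(198)), (203, np.uint8(198)), (204, np.uint8(197)), (205, np.uint8(199)), (206, np.uint8(200)), (207, np.uint8(201)), (208, np.uint8(198)), (209, np.uint8(182)), (210, np.uint8(142)), (211, np.uint8(125)), (212, np.uint8(145)), (213, np.uint8(154)), (214, np.uint8(153)), (215, np.uint8(154))]
```

Run:
```python
from h import *
go((.5870,-.2515,.033,266.4),(.6,-.0425,.033,266.4),(.6,-.0425,.010,266.4))
```

```text
[0.1 9.2 4.7] [-0.1 -0.1 -0.1] rows> 1
[-209.3    9.6    4.3] [-0.1 -0.1 -0.1] rows> 6
[-209.4    9.6   27.3] [-0.1 -0.1 -0.1] rows> 6
```

```bash
python3 -m pendant '[[0,9,4,0,0,0,-1],[0,9,4,0,0,0,-1],[-20,9,4,0,0,0,-1],[-45,9,4,0,0,0,-1],[-70,9,4,0,0,0,-1],[-95,9,4,0,0,0,-1],[-120,9,4,0,0,0,-1],[-145,9,4,0,0,0,-1],[-170,9,4,0,0,0,-1],[-195,9,4,0,0,0,-1],[-209,9,4,0,0,0,-1],[-209,9,4,0,0,0,-1],[-209,9,4,0,0,0,-1]]'
python3 - <<'E'
from h import *
c=snap('top','t5.png');s=sensors.sense();z=s['eef_pos'][2]+.0186
P,k,b=rodline(c,z,286,320,225,240)
for u in(287,318):print(pt(c,u,k*u+b,z).round(4))
d=pt(c,287,k*287+b,z)-pt(c,318,k*318+b,z);print(np.degrees(np.arctan2(d[1],d[0])))
g=cv2.cvtColor(c['image'],cv2.COLOR_BGR2HSV)[...,2]
for v in range(220,236): print(v,g[v,216:240])
print(s['eef_pos'],yawnow())
E
```

```text
t: 24.05
eef_pos: [0.6001, -0.0414, 0.032]
ee_rot: [-0.685, 0.729, -0.0, -0.001]
ft_force: [0.5, 0.0, -2.3]
finger_gap: 0.0212
grip_force: 59.6
[0.6075 0.0966 0.0503]
[0.6021 0.0133 0.0503]
86.26485274526436
220 [154 153 154 155 154 154 151 152 152 154 153 150 151 152 154 154 155 158
 154 151 149 147 147 146]
221 [154 155 158 161 159 155 151 151 155 157 154 150 152 158 160 162 161 161
 160 160 157 154 154 153]
222 [154 155 161 171 175 171 167 170 175 178 176 170 171 177 180 183 179 173
 170 169 168 163 158 153]
223 [154 158 167 179 184 184 178 184 191 196 194 190 190 191 193 197 197 191
 187 184 183 181 177 171]
224 [155 160 170 184 188 182 162 165 176 179 176 169 172 172 174 177 182 189
 188 188 185 187 190 190]
225 [155 162 179 193 195 178 139 142 162 166 158 156 158 156 157 154 160 173
 177 177 175 180 183 183]
226 [155 165 185 197 197 178 131 142 169 170 166 165 170 172 172 167 168 175
 176 175 173 177 177 175]
227 [155 166 188 199 197 176 131 137 154 152 150 157 162 165 169 169 170 173
 172 172 172 174 172 171]
228 [155 166 185 195 192 170 131 138 144 139 139 146 149 150 152 153 155 155
 155 150 147 149 148 149]
229 [153 165 179 186 184 164 140 150 154 151 151 152 154 152 152 154 160 164
 157 140 131 132 133 134]
230 [156 163 177 180 179 173 167 168 166 162 163 167 163 160 157 160 173 182
 179 167 164 162 163 162]
231 [165 170 175 178 177 175 177 176 171 171 173 180 178 174 171 172 182 189
 191 191 191 191 192 193]
232 [191 187 185 184 181 177 179 176 178 179 182 185 185 182 179 177 178 182
 183 189 188 192 199 201]
233 [206 204 204 202 199 197 195 195 196 195 191 190 187 186 184 181 178 178
 177 183 184 186 193 194]
234 [211 210 209 211 208 207 206 207 206 202 193 187 183 191 196 197 196 195
 194 194 193 191 188 183]
235 [211 210 212 212 211 210 211 211 206 196 191 176 159 167 184 201 208 207
 206 206 203 193 179 167]
[ 0.59991888 -0.04214979  0.03167833] -93.6152943533206
```

Run:
```python
from h import *
c=snap('top')
for u,v,z in((223.6,226.3,.05),(228,226.5,.05),(287,234,.05)):print(pt(c,u,v,z).round(4))
P,k,b=rodline(c,.05,286,320,225,240);print(k*287+b)
print(proj(c,(.6,-.0422,.05)))
```

```text
[0.6158 0.2679 0.05  ]
[0.6155 0.2559 0.05  ]
[0.5989 0.0963 0.05  ]
231.97648593715564
[338.77712791 234.73340947]
```

```bash
python3 -m pendant '[[-2,0,10,0,0,0,-1],[-2,0,20,0,0,0,-1],[-2,0,22,0,0,0,-1],[-2,0,22,0,0,0,-1],[10,0,22,0,0,0,-1],[20,0,22,0,0,0,-1],[30,0,22,0,0,0,-1],[40,0,22,0,0,0,-1],[50,0,22,0,0,0,-1],[60,0,22,0,0,0,-1],[60,0,22,0,0,0,-1]]'
python3 - <<'E'
from h import *
c=snap('top','t6.png');g=cv2.cvtColor(c['image'],cv2.COLOR_BGR2HSV)[...,2]
for v in (226,228,230,232): print(v,g[v,210:310:2])
print(sensors.sense()['eef_pos'])
E
```

```text
t: 25.07
eef_pos: [0.595, -0.1042, 0.0085]
ee_rot: [-0.683, 0.73, 0.0, -0.001]
ft_force: [0.4, 0.5, -2.2]
finger_gap: 0.0212
grip_force: 59.6
226 [136 147 155 154 155 155 156 154 155 153 155 154 155 159 182 171 139 147
 148 148 150 177 186 191 195 196 196 198 196 196 197 197 194 196 181 181
 181 182 176 190 202 151 153 153 153 153 152 152 152 153]
228 [129 150 156 154 154 154 154 155 153 155 155 154 156 160 195 183 136 156
 159 162 167 172 177 188 185 182 183 185 186 195 194 194 193 185 142 151
 150 150 151 177 195 152 153 154 153 154 153 152 154 153]
230 [133 145 150 156 154 151 152 152 153 155 154 154 154 159 190 178 135 154
 154 154 151 165 165 166 172 176 174 175 173 179 180 178 180 175 156 166
 158 154 153 171 184 148 152 152 151 152 151 152 153 154]
232 [179 189 194 190 182 173 167 165 165 165 156 150 147 150 176 180 165 172
 171 167 167 188 195 194 196 177 170 164 166 174 176 186 182 175 163 168
 171 175 173 174 174 173 170 170 166 163 160 165 159 155]
[ 0.5950485  -0.10308563  0.00847631]
```

Bar_2 is hooked: it moved about 52 mm. I'll go on pulling, then drag it aside.

```bash
python3 -m pendant '[[15,0,0,0,0,0,-1],[30,0,0,0,0,0,-1],[45,0,0,0,0,0,-1],[60,0,0,0,0,0,-1],[75,0,0,0,0,0,-1],[90,0,0,0,0,0,-1],[105,0,0,0,0,0,-1],[120,0,0,0,0,0,-1],[135,0,0,0,0,0,-1],[150,0,0,0,0,0,-1],[165,0,0,0,0,0,-1],[180,0,0,0,0,0,-1],[195,0,0,0,0,0,-1],[205,0,0,0,0,0,-1],[205,0,0,0,0,0,-1]]'
python3 -m pendant '[[0,10,0,0,0,0,-1],[0,20,0,0,0,0,-1],[0,30,0,0,0,0,-1],[0,40,0,0,0,0,-1],[0,50,0,0,0,0,-1],[0,60,0,0,0,0,-1],[0,60,0,0,0,0,-1],[0,60,-15,0,0,0,-1],[0,60,-25,0,0,0,-1],[0,60,-25,0,0,0,-1]]'
python3 - <<'E'
from h import *
c=snap('top','t7.png');bars(c,.014,(285,200,410,300),168,3);print(sensors.sense()['eef_pos'],yawnow())
z=sensors.sense()['eef_pos'][2]+.0186
E
```

```text
t: 26.37
eef_pos: [0.582, -0.3091, 0.0086]
ee_rot: [-0.683, 0.73, 0.0, -0.001]
ft_force: [1.3, -0.5, -2.4]
finger_gap: 0.0206
grip_force: 59.6
t: 27.2
eef_pos: [0.5244, -0.3034, 0.0363]
ee_rot: [-0.685, 0.729, -0.001, -0.001]
ft_force: [0.2, 0.2, -0.9]
finger_gap: 0.0213
grip_force: 59.6
c [ 0.5935 -0.0218] yaw -22.2 size 0.1527 0.04 box [318 213  31  52 441]
c [ 0.5353 -0.1298] yaw 86.7 size 0.2047 0.0032 box [333 257  76   7  85]
c [0.4736 0.08  ] yaw 1.7 size 0.0273 0.0164 box [290 276   7  11  63]
[ 0.52397201 -0.30310883  0.03530318] -93.59929876207745
```

Bar_2 swung round, to yaw −22° at (0.594, −0.022), and would block bar_1. I'll lay the rod down just beside it and place bar_2 now.

```bash
python3 -m pendant '[[0,20,0,0,0,0,-1],[0,41,0,0,0,0,-1],[0,41,0,0,0,0,-1],[0,41,10,0,0,0,-1],[0,41,20,0,0,0,-1],[0,41,27,0,0,0,-1],[0,41,28,0,0,0,-1],[0,41,28,0,0,0,-1]]'
python3 -m pendant '[[0,0,0,0,0,0,-0.3],[0,0,0,0,0,0,0],[0,0,0,0,0,0,0],[0,0,0,0,0,0,0],[0,0,-30,0,0,0,0],[0,0,-70,0,0,0,0],[0,0,-110,0,0,0,0],[0,0,-150,0,0,0,0],[0,0,-170,0,0,0,0],[0,0,-170,0,0,0,0]]'
python3 - <<'E'
from h import *
go((.585,-.05,.18,158))
E
```

```text
t: 27.92
eef_pos: [0.4818, -0.2997, 0.007]
ee_rot: [-0.685, 0.729, 0.001, -0.001]
ft_force: [-5.7, 2.8, 18.2]
finger_gap: 0.0211
grip_force: 63.1
t: 28.75
eef_pos: [0.4845, -0.3018, 0.1815]
ee_rot: [-0.684, 0.729, -0.004, -0.001]
ft_force: [1.1, 0.2, -0.3]
finger_gap: 0.0423
grip_force: 0.0
[-257.7  -84.4    0.3] [ -0.5   0.  108.4] rows> 16
```

```bash
python3 -m pendant '[[-20,-5,0,0,0,7,0],[-40,-10,0,0,0,14,0],[-60,-15,0,0,0,21,0],[-80,-20,0,0,0,28,0],[-100,-25,0,0,0,35,0],[-120,-35,0,0,0,42,0],[-140,-45,0,0,0,49,0],[-160,-55,0,0,0,56,0],[-180,-65,0,0,0,63,0],[-200,-75,0,0,0,70,0],[-220,-80,0,0,0,77,0],[-240,-84,0,0,0,84,0],[-257,-84,0,0,0,91,0],[-257,-84,0,0,0,98,0],[-257,-84,0,0,0,105,0],[-257,-84,0,0,0,108,0],[-257,-84,0,0,0,108,0],[-257,-84,0,0,0,108,0]]'
python3 - <<'E'
from h import *
c=snap('wrist','w10.png')
t=snap('top','t8.png')
for k in(145,160): bars(c,.014,(200,60,440,470),k)
print(sensors.sense()['eef_pos'],yawnow())
E
```

```text
t: 30.25
eef_pos: [0.5815, -0.0483, 0.1743]
ee_rot: [0.187, 0.982, -0.0, -0.002]
ft_force: [-0.3, -0.0, 0.9]
finger_gap: 0.0426
grip_force: 0.0
c [ 0.5918 -0.0597] yaw -26.6 size 0.2357 0.1636 box [  200    60   240   293 31180]
c [ 0.4771 -0.0482] yaw 86.3 size 0.1014 0.0318 box [ 200   60  142   53 3459]
c [ 0.5968 -0.02  ] yaw -28.7 size 0.1529 0.0295 box [ 331  102   63  204 5587]
c [ 0.4973 -0.0457] yaw 86.5 size 0.1146 0.0045 box [ 200   63  160   61 1116]
[ 0.58158753 -0.04851884  0.174719  ] 158.44267980079306
```

Run:
```python
from h import *
go((.5965,-.020,.05,151.3),(.5965,-.020,.005,151.3))
```

```text
[ -3.9  32.2 124.7] [-0.1 -0.2  7.1] rows> 4
[ -4.1  32.2 169.7] [-0.1 -0.2  7.1] rows> 5
```

```bash
python3 -m pendant '[[-4,32,30,0,0,7,0],[-4,32,70,0,0,7,0],[-4,32,110,0,0,7,0],[-4,32,145,0,0,7,0],[-4,32,163,0,0,7,0],[-4,32,169,0,0,7,0],[-4,32,169,0,0,7,0],[-4,32,169,0,0,7,-1],[-4,32,169,0,0,7,-1],[-4,32,169,0,0,7,-1],[-4,32,169,0,0,7,-1],[-4,32,169,0,0,7,-1]]'
python3 -m pendant '[[0,0,-40,0,0,0,-1],[0,0,-80,0,0,0,-1],[0,0,-120,0,0,0,-1],[0,0,-160,0,0,0,-1],[0,0,-200,0,0,0,-1],[0,0,-240,0,0,0,-1],[0,0,-245,0,0,0,-1],[0,0,-245,0,0,0,-1]]'
python3 - <<'E'
from h import *
go((.4925,.258,.25,176.4))
E
```

```text
t: 31.35
eef_pos: [0.5973, -0.0204, 0.0068]
ee_rot: [0.247, 0.969, -0.0, -0.001]
ft_force: [0.1, -0.4, 1.2]
finger_gap: 0.0281
grip_force: 61.2
t: 32.02
eef_pos: [0.5995, -0.0205, 0.2551]
ee_rot: [0.247, 0.969, -0.0, 0.002]
ft_force: [-0.5, 0.7, -2.2]
finger_gap: 0.0284
grip_force: 61.0
[227.4 193.2   4.3] [ -0.    0.2 -25. ] rows> 8
```

```bash
python3 -m pendant '[[100,85,4,0,0,-10,-1],[227,193,4,0,0,-25,-1],[227,193,4,0,0,-25,-1],[227,193,4,0,0,-25,-1],[227,193,4,0,0,-25,-1],[227,193,4,0,0,-25,-1],[227,193,4,0,0,-25,-1],[227,193,4,0,0,-25,-1],[227,193,4,0,0,-25,-1],[227,193,4,0,0,-25,-1],[227,193,4,0,0,-25,-1],[227,193,4,0,0,-25,-1],[227,193,4,0,0,-25,-1],[227,193,4,0,0,-25,-1],[227,193,4,0,0,-25,-1]]'
python3 - <<'E'
from h import *
c=snap('wrist','w11.png');inhand(c);print(yawnow())
go((.4934,.2577,.165,176.4))
g=cv2.cvtColor(c['image'],cv2.COLOR_BGR2GRAY)
import sys
for v in(85,95): print(v,g[v,260:385:3])
E
```

```text
t: 33.27
eef_pos: [0.4913, 0.2571, 0.2478]
ee_rot: [0.032, 0.999, -0.0, -0.001]
ft_force: [0.9, -1.1, -1.6]
finger_gap: 0.0286
grip_force: 60.9
end row 103.0 [103, 103, 103, 103, 103, 103, 103, 103, 103, 103] bar centre [0.4889 0.2577] tcp [0.4912 0.2573 0.2478]
176.29680431192767
[-2.4  0.6 82.8] [-0.  -0.2 -0.1] rows> 2
85 [183 177 107 103 138 164 200 166 138 186 187 185 183 185 186 185 186 183
 186 187 186 184 185 186 187 186 186 186 189 187 182 110 110  97 122 156
 188 185 152 189 188 189]
95 [185 184 112 100 140 168 198 168 139 184 182 184 184 184 186 185 185 188
 185 188 187 185 187 188 188 186 188 186 187 190 185 109 109  98 130 160
 195 173 155 192 192 193]
```

```bash
python3 -m pendant '[[-4.5,0.7,40,0,0,0,-1],[-4.5,0.7,65,0,0,0,-1],[-4.5,0.7,77,0,0,0,-1],[-4.5,0.7,81,0,0,0,-1],[-4.5,0.7,82,0,0,0,-1],[-4.5,0.7,82,0,0,0,-1]]'
python3 -m pendant '[[0,0,0,0,0,0,0],[0,0,0,0,0,0,0],[0,0,0,0,0,0,0],[0,0,-25,0,0,0,0],[0,0,-60,0,0,0,0],[0,0,-85,0,0,0,0],[0,0,-85,0,0,0,0]]'
python3 - <<'E'
from h import *
c=snap('wrist','w12.png');t=snap('top','t9.png')
bars(c,.174,(280,97,352,400),165,1)
# rod handle in the top view
hsv=cv2.cvtColor(t['image'],cv2.COLOR_BGR2HSV);m=(hsv[...,0]<18)&(hsv[...,1]>120);m[:,440:]=0;m[:240]=0
k,l,st,ce=cv2.connectedComponentsWithStats(m.astype(np.uint8))
for i in range(1,k):
    if st[i][4]>60:
        w=np.array([pt(t,*q,.028)[:2] for q in np.argwhere(l==i)[:,::-1]],np.float32);print(st[i],cv2.minAreaRect(w))
P,kk,b=rodline(t,.022,330,390,255,290);print([pt(t,u,kk*u+b,.022).round(4) for u in(330,390)])
E
```

```text
t: 33.82
eef_pos: [0.4947, 0.258, 0.1662]
ee_rot: [0.032, 0.999, -0.0, -0.002]
ft_force: [-1.3, 0.0, -0.2]
finger_gap: 0.0287
grip_force: 62.5
t: 34.4
eef_pos: [0.4981, 0.2593, 0.2567]
ee_rot: [0.032, 0.999, 0.002, 0.003]
ft_force: [-0.1, -0.2, -0.0]
finger_gap: 0.0431
grip_force: 0.0
c [0.5022 0.2569] yaw -3.9 size 0.1623 0.0361 box [  286    97    66   274 10620]
[412 278  28   8 160] ((0.4814513921737671, -0.2772486209869385), (0.07266660779714584, 0.016332514584064484), 87.85094451904297)Traceback (most recent call last):
  File "<stdin>", line 10, in <module>
  File "h.py", line 64, in rodline
    P=np.array(P);k,b=np.polyfit(P[:,0],P[:,1],1);k,b=np.polyfit(*P[abs(P[:,1]-k*P[:,0]-b)<1.5].T,1)
                                 ~^^^^^
IndexError: too many indices for array: array is 1-dimensional, but 2 were indexed
```

```bash
python3 -m pendant '[[5,-100,0,0,0,-10,-0.2],[12,-560,10,0,0,-20,-0.2],[12,-560,10,0,0,-30,-0.2],[12,-560,10,0,0,-40,-0.2],[12,-560,10,0,0,-50,-0.2],[12,-560,10,0,0,-60,-0.2],[12,-560,10,0,0,-70,-0.2],[12,-560,10,0,0,-80,-0.2],[12,-560,10,0,0,-90,-0.2],[12,-560,10,0,0,-90,-0.2],[12,-560,10,0,0,-90,-0.2],[12,-560,10,0,0,-90,-0.2],[12,-560,10,0,0,-90,-0.2],[12,-560,10,0,0,-90,-0.2],[12,-560,10,0,0,-90,-0.2],[12,-560,10,0,0,-90,-0.2],[12,-560,10,0,0,-90,-0.2],[12,-560,10,0,0,-90,-0.2],[12,-560,10,0,0,-90,-0.2],[12,-560,10,0,0,-90,-0.2]]'
python3 - <<'E'
from h import *
c=snap('wrist','w13.png')
hsv=cv2.cvtColor(c['image'],cv2.COLOR_BGR2HSV);m=(hsv[...,0]<18)&(hsv[...,1]>110)&(hsv[...,2]>50)
k,l,st,ce=cv2.connectedComponentsWithStats(m.astype(np.uint8))
for i in range(1,k):
    if st[i][4]>600:
        w=np.array([pt(c,*q,.028)[:2] for q in np.argwhere(l==i)[:,::-1]],np.float32);print(st[i],cv2.minAreaRect(w))
print(sensors.sense()['eef_pos'],yawnow()); go((.483,-.3,.1,266.4),(.483,-.3,.007,266.4))
E
```

```text
t: 36.17
eef_pos: [0.448, -0.2983, 0.2407]
ee_rot: [-0.685, 0.729, 0.001, -0.001]
ft_force: [0.7, 0.2, -0.3]
finger_gap: 0.0339
grip_force: 0.0
[ 107    0  146  116 5958] ((0.5478032231330872, -0.41337013244628906), (0.10056929290294647, 0.0888090506196022), 1.5023213624954224)
[ 168    0  154  102 1800] ((0.4996372163295746, -0.41504353284835815), (0.07687021046876907, 0.11413566768169403), 80.16326904296875)
[  314     0   122    99 10484] ((0.3978234529495239, -0.40546277165412903), (0.07129766047000885, 0.09493807703256607), 87.06938934326172)
[ 265  144   28  116 2727] ((0.482409805059433, -0.28775089979171753), (0.1009724885225296, 0.02107168175280094), 86.37616729736328)
[   0  370   54  109 2521] ((0.8001412153244019, -0.061145320534706116), (0.18006297945976257, 0.057218100875616074), 46.4084587097168)
[ 0.4481169  -0.29836067  0.24095129] -93.52169165110277
[ -0.5 -35.4 140.8] [ 0.2 -0.   0.1] rows> 4
[ -0.5 -35.7 233.8] [ 0.2 -0.   0.1] rows> 6
```

```bash
python3 -m pendant '[[0,-34,20,0,0,0,-0.2],[0,-34,60,0,0,0,-0.1],[0,-34,100,0,0,0,-0.1],[0,-34,140,0,0,0,-0.1],[0,-34,180,0,0,0,-0.1],[0,-34,210,0,0,0,-0.1],[0,-34,228,0,0,0,-0.1],[0,-34,233,0,0,0,-0.1],[0,-34,233,0,0,0,-0.1],[0,-34,233,0,0,0,-1],[0,-34,233,0,0,0,-1],[0,-34,233,0,0,0,-1],[0,-34,233,0,0,0,-1],[0,-34,233,0,0,0,-1]]'
python3 - <<'E'
from h import *
s=sensors.sense();c=snap('top')
g=cv2.cvtColor(c['image'],cv2.COLOR_BGR2HSV)[...,2]
print('b1near',pt(c,201,223.2,.014))
for v in(222,224): print(g[v,150:216:2])
print(s['eef_pos'],yawnow())
go((.482,-.2998,.035,266.4))
E
```

```text
t: 37.38
eef_pos: [0.4822, -0.3025, 0.0093]
ee_rot: [-0.684, 0.729, -0.0, -0.001]
ft_force: [-0.2, 1.0, 5.7]
finger_gap: 0.0205
grip_force: 59.8
b1near [0.62673363 0.34014059 0.014     ]
[226 228 207 205 204 135 173 200 199 199 203 206 206 206 206 205 206 205
 205 207 206 206 202 140 181 192 193 191 190 201 154 146 154]
[222 218 195 191 186 168 194 205 198 193 194 201 203 207 206 206 203 203
 203 206 205 204 201 135 190 199 199 199 202 201 142 146 154]
[ 0.48224872 -0.30253161  0.00929366] -93.61632574758191
[ -2.6   0.4 -25.7] [ 0.  -0.1 -0. ] rows> 1
```

Run:
```python
from h import *
go((.482,-.3025,.034,266.4),(.593,-.25,.034,266.4),(.6105,.031,.034,266.4))
```

```text
[  0.    0.3 -24.7] [ 0.  -0.1 -0. ] rows> 1
[ -59.4 -107.2  -24.9] [ 0.  -0.1 -0. ] rows> 3
[-340.9 -106.9  -25.3] [ 0.  -0.1 -0. ] rows> 9
```

```bash
python3 -m pendant '[[0,0,-15,0,0,0,-1],[0,0,-25,0,0,0,-1],[-10,-30,-25,0,0,0,-1],[-30,-65,-25,0,0,0,-1],[-59,-107,-25,0,0,0,-1],[-59,-107,-25,0,0,0,-1],[-59,-107,-25,0,0,0,-1],[-80,-107,-25,0,0,0,-1],[-105,-107,-25,0,0,0,-1],[-130,-107,-25,0,0,0,-1],[-155,-107,-25,0,0,0,-1],[-180,-107,-25,0,0,0,-1],[-205,-107,-25,0,0,0,-1],[-230,-107,-25,0,0,0,-1],[-255,-107,-25,0,0,0,-1],[-280,-107,-25,0,0,0,-1],[-305,-107,-25,0,0,0,-1],[-330,-107,-25,0,0,0,-1],[-340,-107,-25,0,0,0,-1],[-340,-107,-25,0,0,0,-1]]'
python3 - <<'E'
from h import *
c=snap('top','t10.png');s=sensors.sense();z=s['eef_pos'][2]+.016
P,k,b=rodline(c,z,225,272,222,236);a=pt(c,225,k*225+b,z);q=pt(c,272,k*272+b,z)
print(a,q,np.degrees(np.arctan2(*(a-q)[1::-1])),k,b,s['eef_pos'],yawnow())
g=cv2.cvtColor(c['image'],cv2.COLOR_BGR2HSV)[...,2]
for v in range(214,231): print(v,g[v,190:216])
print(proj(c,(.6265,.340,.05)))
cv2.imwrite('pics/t10z.png',cv2.resize(c['image'][195:255,140:340],None,fx=4,fy=4,interpolation=cv2.INTER_CUBIC))
E
```

```text
t: 39.1
eef_pos: [0.6086, 0.032, 0.0324]
ee_rot: [-0.685, 0.728, 0.001, -0.001]
ft_force: [0.7, -0.4, -2.3]
finger_gap: 0.0207
grip_force: 59.3
[0.59595264 0.26364767 0.04839061] [0.62018749 0.13759652 0.04839061] 100.88300330309768 -0.1689229132253427 271.75458049027935 [0.60879896 0.03061013 0.03239061] -93.5613206178825
214 [118 112 106 105 106 100 101  98  96  95  95  92  89  88  89  87  86  83
  83  84  84  83  83  84  83  85]
215 [165 159 155 154 153 148 147 143 135 131 127 118 115 108 107 104 101  97
  95  90  88  87  87  86  85  86]
216 [192 189 188 188 188 188 186 184 177 175 170 164 160 156 156 154 149 142
 128 113 107 103 102  99  96  94]
217 [193 190 188 192 195 191 191 195 196 197 195 192 191 189 188 187 185 178
 162 141 135 134 130 128 124 122]
218 [195 192 191 196 200 197 196 201 205 206 205 197 195 195 192 188 185 178
 168 156 146 147 148 150 149 149]
219 [201 201 201 205 207 206 203 204 205 207 206 196 192 192 190 186 183 185
 186 176 157 143 150 155 154 154]
220 [201 202 203 205 205 199 186 179 180 184 182 177 173 174 177 180 183 195
 202 194 163 134 147 155 155 154
[... 439 characters left out ...]
0 173]
225 [207 207 205 204 197 174 137 152 176 180 188 192 193 194 193 189 172 151
 137 127 119 131 147 152 157 159]
226 [208 208 207 204 195 178 157 169 181 182 184 191 192 187 190 195 192 178
 164 147 121 125 145 152 152 156]
227 [206 205 204 201 195 189 182 184 187 184 190 196 196 191 193 201 205 199
 186 167 130 133 151 155 154 154]
228 [179 179 179 179 179 177 176 179 183 187 197 205 206 200 200 205 207 201
 187 169 128 134 150 154 155 154]
229 [167 166 166 164 165 164 165 165 167 166 179 184 186 180 180 183 183 180
 169 153 126 135 148 151 153 154]
230 [195 194 195 191 191 188 184 181 173 169 172 173 174 168 167 166 162 157
 151 143 133 140 146 149 150 152]
[197.16081813 221.77313037]
```

View pics/t10z.png

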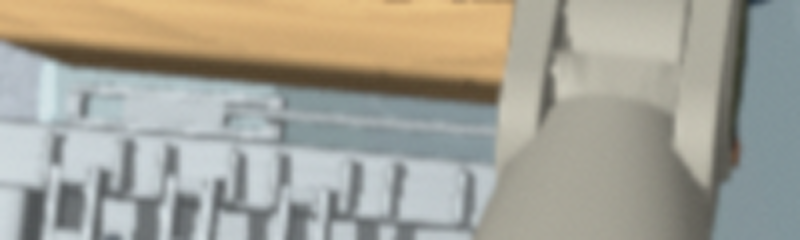

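The rod lies along the gap with its tip over bar_1's near slot, crop (230,110) with the slot at 228–265 × 103–128. I'll lower it 1.5 mm farther back and pull.

```bash
python3 -m pendant '[[0,-1.5,0,0,0,0,-1],[0,-1.5,10,0,0,0,-1],[0,-1.5,20,0,0,0,-1],[0,-1.5,22,0,0,0,-1],[0,-1.5,22,0,0,0,-1],[15,-1.5,22,0,0,0,-1],[30,-1.5,22,0,0,0,-1],[45,-1.5,22,0,0,0,-1],[60,-1.5,22,0,0,0,-1],[75,-1.5,22,0,0,0,-1],[75,-1.5,22,0,0,0,-1]]'
python3 - <<'E'
from h import *
c=snap('top','t11.png');g=cv2.cvtColor(c['image'],cv2.COLOR_BGR2HSV)[...,2]
for v in (220,222,224,226): print(v,g[v,150:250:2])
print(sensors.sense()['eef_pos'])
E
```

```text
t: 40.07
eef_pos: [0.6061, -0.0484, 0.0104]
ee_rot: [-0.683, 0.731, 0.0, -0.002]
ft_force: [0.5, 0.9, -1.6]
finger_gap: 0.0213
grip_force: 59.4
220 [223 229 208 200 199 199 201 199 199 198 199 201 199 200 201 201 203 187
 136 184 178 174 175 191 200 202 204 210 203 198 196 199 203 204 203 188
 180 172 180 176 179 174 166 144 148 147 143 135 128 123]
222 [226 228 206 199 200 200 200 199 199 200 198 200 201 202 201 200 206 183
 141 199 202 199 199 202 203 201 201 202 200 200 198 200 201 202 195 180
 143 166 181 177 175 185 182 138 154 152 152 155 153 155]
224 [221 218 194 195 197 197 198 200 199 199 200 200 199 201 203 199 197 173
 155 200 199 194 198 200 202 201 199 199 200 200 200 201 201 201 201 179
 130 152 154 173 166 171 177 169 168 165 160 163 161 156]
226 [197 187 177 171 176 179 186 182 176 182 186 194 197 195 194 195 201 195
 194 196 189 184 196 203 204 200 196 196 196 197 202 200 200 200 198 174
 135 153 155 152 143 165 161 144 163 159 160 164 168 170]
[ 0.60608838 -0.04698081  0.01038537]
```

```bash
python3 -m pendant '[[15,0,0,0,0,0,-1],[30,0,0,0,0,0,-1],[45,0,0,0,0,0,-1],[60,0,0,0,0,0,-1],[75,0,0,0,0,0,-1],[90,0,0,0,0,0,-1],[105,0,0,0,0,0,-1],[120,0,0,0,0,0,-1],[135,0,0,0,0,0,-1],[150,0,0,0,0,0,-1],[165,0,0,0,0,0,-1],[180,0,0,0,0,0,-1],[195,0,0,0,0,0,-1],[210,0,0,0,0,0,-1],[225,0,0,0,0,0,-1],[240,0,0,0,0,0,-1],[255,0,0,0,0,0,-1],[270,0,0,0,0,0,-1],[273,0,0,0,0,0,-1],[273,0,0,0,0,0,-1]]'
python3 - <<'E'
from h import *
c=snap('top','t12.png');print(sensors.sense()['eef_pos'],yawnow())
bars(c,.014,(262,205,345,260),168,3)
go((.595,-.318,.05,266.4),(.45,-.318,.25,266.4))
E
```

```text
t: 41.78
eef_pos: [0.5888, -0.3187, 0.0104]
ee_rot: [-0.684, 0.73, 0.001, -0.001]
ft_force: [0.3, 0.4, -1.1]
finger_gap: 0.0206
grip_force: 59.4
[ 0.58869373 -0.31749956  0.01032742] -93.68940339012559
c [0.6095 0.0348] yaw 85.8 size 0.1823 0.0306 box [278 224  67  16 452]
c [0.5637 0.1544] yaw 1.9 size 0.0636 0.0276 box [262 236  11  24 224]
[  0.1  -6.2 -39.7] [ 0.2 -0.  -0.1] rows> 1
[   9.5  139.1 -239.2] [ 0.2 -0.  -0.1] rows> 7
```

Bar_1 is out, with its middle near y = 0.05. Now the rod goes back.

```bash
python3 -m pendant '[[0,0,-30,0,0,0,-1],[0,0,-70,0,0,0,-1],[0,0,-110,0,0,0,-1],[0,0,-150,0,0,0,-1],[0,0,-190,0,0,0,-1],[0,0,-230,0,0,0,-1],[-30,60,-235,0,0,0,-1],[-57,187,-235,0,0,0,-1],[-57,187,-235,0,0,0,-1],[-57,187,-235,0,0,0,-1],[-57,187,-235,0,0,0,-1],[-57,187,-235,0,0,0,-1],[-57,187,-235,0,0,0,-1],[-57,187,-235,0,0,0,-1],[-57,187,-235,0,0,0,-1]]'
python3 -m pendant '[[0,0,0,0,0,7,-1],[0,0,0,0,0,14,-1],[0,0,0,0,0,21,-1],[0,0,0,0,0,28,-1],[0,0,0,0,0,35,-1],[0,0,0,0,0,42,-1],[0,0,0,0,0,49,-1],[0,0,0,0,0,56,-1],[0,0,0,0,0,63,-1],[0,0,0,0,0,70,-1],[0,0,0,0,0,77,-1],[0,0,0,0,0,84,-1],[0,0,0,0,0,86.3,-1],[0,0,0,0,0,86.3,-1],[0,0,0,0,0,86.3,-1]]'
python3 - <<'E'
from h import *
print(yawnow());go((.39,-.271,.05,180),(.39,-.271,.0095,180))
c=snap('wrist','w14.png')
E
```

```text
t: 43.08
eef_pos: [0.4077, -0.2483, 0.2463]
ee_rot: [-0.685, 0.729, 0.0, -0.001]
ft_force: [0.1, -0.9, -1.6]
finger_gap: 0.0207
grip_force: 59.5
t: 44.33
eef_pos: [0.4074, -0.2483, 0.2456]
ee_rot: [-0.002, 1.0, 0.0, -0.002]
ft_force: [-0.2, 0.2, -1.1]
finger_gap: 0.021
grip_force: 59.5
-179.80812766254223
[ 16.8 -22.7 195.7] [ 0.  -0.2  0.2] rows> 5
[ 16.7 -22.7 236.2] [ 0.  -0.2  0.2] rows> 6
```

```bash
python3 -m pendant '[[17,-23,40,0,0,0,-1],[17,-23,80,0,0,0,-1],[17,-23,120,0,0,0,-1],[17,-23,160,0,0,0,-1],[17,-23,200,0,0,0,-1],[17,-23,225,0,0,0,-1],[17,-23,234,0,0,0,-1],[17,-23,236,0,0,0,-1],[17,-23,236,0,0,0,-1]]'
python3 -m pendant '[[0,0,0,0,0,0,-0.3],[0,0,0,0,0,0,-0.2],[0,0,0,0,0,0,-0.2],[0,0,0,0,0,0,-0.2],[0,0,-40,0,0,0,-0.2],[0,0,-80,0,0,0,-0.2],[0,0,-120,0,0,0,-0.2],[0,0,-160,0,0,0,-0.2],[0,0,-180,0,0,0,-0.2],[0,0,-180,0,0,0,-0.2]]'
python3 - <<'E'
from h import *
go((.6,.03,.2,266.0))
c=snap('top','t13.png')
P=bars(c,.014,(265,205,345,250),168,3)
hsv=cv2.cvtColor(c['image'],cv2.COLOR_BGR2HSV);roi=np.zeros(hsv.shape[:2],bool);roi[250:345,412:540]=1
m=roi&((hsv[...,0]<8)|(hsv[...,0]>172))&(hsv[...,1]>150)
k,l,st,ce=cv2.connectedComponentsWithStats(m.astype(np.uint8));print(st[1:][st[1:,4]>50])
E
```

```text
t: 45.13
eef_pos: [0.3893, -0.2713, 0.0102]
ee_rot: [-0.001, 1.0, 0.0, -0.002]
ft_force: [-0.0, -0.7, -0.6]
finger_gap: 0.0209
grip_force: 60.4
t: 45.97
eef_pos: [0.3919, -0.2734, 0.1961]
ee_rot: [-0.001, 1.0, -0.004, 0.002]
ft_force: [0.0, -0.6, -0.5]
finger_gap: 0.0344
grip_force: 0.0
[-208.5  303.1   -5.3] [ -0.5  -0.1 -85.9] rows> 13
c [0.6108 0.0511] yaw 85.8 size 0.1506 0.0308 box [278 224  55  16 476]
c [0.5761 0.1507] yaw 1.9 size 0.0333 0.0193 box [265 237   8  13  95]
[[ 461  257   71   53 2661]]
```

```bash
python3 -m pendant '[[-20,25,-10,0,0,-7,0],[-40,50,-10,0,0,-14,0],[-60,75,-10,0,0,-21,0],[-80,100,-10,0,0,-28,0],[-100,125,-10,0,0,-35,0],[-115,150,-10,0,0,-42,0],[-130,175,-10,0,0,-49,0],[-145,200,-10,0,0,-56,0],[-160,225,-10,0,0,-63,0],[-175,250,-10,0,0,-70,0],[-190,275,-10,0,0,-77,0],[-200,300,-5,0,0,-84,0],[-208,303,-5,0,0,-86,0],[-208,303,-5,0,0,-86,0],[-208,303,-5,0,0,-86,0],[-208,303,-5,0,0,-86,0],[-208,303,-5,0,0,-86,0]]'
python3 - <<'E'
from h import *
c=snap('wrist','w15.png');t=snap('top')
for k in(145,160): r=bars(c,.014,(230,40,430,470),k)
print(sensors.sense()['eef_pos'],yawnow())
go((.6095,.045,.06,265.9),(.6095,.045,.005,265.9))
E
```

```text
t: 47.43
eef_pos: [0.5964, 0.0313, 0.1941]
ee_rot: [-0.682, 0.732, 0.001, -0.002]
ft_force: [1.3, -0.8, 0.5]
finger_gap: 0.043
grip_force: 0.0
c [0.5921 0.1038] yaw 86.0 size 0.3729 0.1666 box [  230    40   200   417 60513]
c [0.561  0.2743] yaw -5.1 size 0.0339 0.0203 box [356 433  36  17 565]
c [0.6174 0.1113] yaw 85.0 size 0.2715 0.0324 box [ 279  127   43  297 5917]
c [0.5606 0.2749] yaw -5.1 size 0.0329 0.0191 box [357 434  35  16 503]
[0.59669028 0.03131477 0.19454365] -94.03713902371909
[-14.6 -12.2 134.5] [ 0.2 -0.   0.1] rows> 4
[-14.6 -12.4 189.5] [ 0.2 -0.   0.1] rows> 5
```

Run:
```python
from h import *
c=snap('wrist');g=cv2.cvtColor(c['image'],cv2.COLOR_BGR2HSV)[...,2]
for v in(180,220,260):
    r=np.where(g[v,240:400]>158)[0]+240; print(v,r.min(),r.max(),pt(c,r.min(),v,.014)[:2].round(4),pt(c,r.max(),v,.014)[:2].round(4))
for u in (285,300,312):
    r=np.where(g[60:460,u]>158)[0]+60;print(u,r.min(),r.max(),pt(c,u,r.min(),.014)[:2].round(4))
```

```text
180 242 398 [0.6539 0.0122] [0.5356 0.0207]
220 243 396 [0.6572 0.0438] [0.5376 0.0525]
260 249 391 [0.6567 0.0778] [0.5422 0.0862]
285 60 368 [ 0.6132 -0.071 ]
300 63 414 [ 0.6029 -0.0682]
312 62 436 [ 0.5944 -0.0682]
```

Run:
```python
from h import *
c=snap('wrist')
for k in(160,168): bars(c,.014,(262,110,340,300),k,1)
print(pt(c,300,127,.014))
```

```text
c [0.612  0.0462] yaw 85.2 size 0.1405 0.0317 box [ 280  127   43  173 5076]
c [0.6117 0.0462] yaw 85.5 size 0.1404 0.0302 box [ 281  127   41  173 4891]
[ 0.60680072 -0.02380579  0.014     ]
```

```bash
python3 -m pendant '[[-14.5,-14.3,30,0,0,0.4,0],[-14.5,-14.3,70,0,0,0.4,0],[-14.5,-14.3,110,0,0,0.4,0],[-14.5,-14.3,150,0,0,0.4,0],[-14.5,-14.3,175,0,0,0.4,0],[-14.5,-14.3,187,0,0,0.4,0],[-14.5,-14.3,189,0,0,0.4,0],[-14.5,-14.3,189,0,0,0.4,-1],[-14.5,-14.3,189,0,0,0.4,-1],[-14.5,-14.3,189,0,0,0.4,-1],[-14.5,-14.3,189,0,0,0.4,-1],[-14.5,-14.3,189,0,0,0.4,-1]]'
python3 -m pendant '[[0,0,-10,0,0,0,-1],[20,0,-40,0,0,0,-1],[40,0,-80,0,0,0,-1],[40,0,-120,0,0,0,-1],[40,0,-160,0,0,0,-1],[40,0,-200,0,0,0,-1],[40,0,-240,0,0,0,-1],[40,0,-255,0,0,0,-1],[40,0,-255,0,0,0,-1]]'
python3 - <<'E'
from h import *
go((.489,.188,.255,176.4))
E
```

```text
t: 48.63
eef_pos: [0.6123, 0.0453, 0.006]
ee_rot: [-0.68, 0.733, 0.0, -0.001]
ft_force: [0.9, -1.1, 3.6]
finger_gap: 0.0284
grip_force: 62.4
t: 49.38
eef_pos: [0.6113, 0.0057, 0.2662]
ee_rot: [-0.68, 0.733, -0.002, 0.002]
ft_force: [0.5, -0.3, -1.8]
finger_gap: 0.0286
grip_force: 61.7
[-172.5  135.7   10.4] [-0.3  0.2 89.3] rows> 13
```

```bash
python3 -m pendant '[[0,35,5,0,0,7,-1],[0,70,5,0,0,14,-1],[0,100,5,0,0,21,-1],[-20,120,8,0,0,28,-1],[-45,135,8,0,0,35,-1],[-70,136,10,0,0,42,-1],[-95,136,10,0,0,49,-1],[-120,136,10,0,0,56,-1],[-145,136,10,0,0,63,-1],[-172,136,10,0,0,70,-1],[-172,136,10,0,0,77,-1],[-172,136,10,0,0,84,-1],[-172,136,10,0,0,89.3,-1],[-172,136,10,0,0,89.3,-1],[-172,136,10,0,0,89.3,-1],[-172,136,10,0,0,89.3,-1]]'
python3 - <<'E'
from h import *
c=snap('wrist','w16.png');inhand(c);print(yawnow())
g=cv2.cvtColor(c['image'],cv2.COLOR_BGR2GRAY);print(g[90,260:385:3])
go((.489,.188,.165,176.4))
E
```

```text
t: 50.72
eef_pos: [0.4862, 0.1874, 0.2498]
ee_rot: [0.031, 1.0, -0.0, -0.003]
ft_force: [0.8, -0.0, -1.5]
finger_gap: 0.0285
grip_force: 61.6
end row 128.5 [131, 131, 131, 127, 127, 130, 127, 127, 127, 130] bar centre [0.4913 0.1875] tcp [0.4864 0.1874 0.2501]
176.46540096835446
[181 179 119 105 130 164 190 196 147 180 180 183 182 179 181 181 182 180
 182 183 183 183 183 183 182 182 183 185 183 183 177 113 114 102 127 158
 198 185 155 185 181 180]
[-2.9  0.8 85.1] [-0.  -0.3  0.1] rows> 3
```

```bash
python3 -m pendant '[[1,0.7,40,0,0,0,-1],[1,0.7,65,0,0,0,-1],[1,0.7,79,0,0,0,-1],[1,0.7,83,0,0,0,-1],[1,0.7,85,0,0,0,-1],[1,0.7,85,0,0,0,-1]]'
python3 -m pendant '[[0,0,0,0,0,0,0],[0,0,0,0,0,0,0],[0,0,0,0,0,0,0],[0,0,-25,0,0,0,0],[0,0,-60,0,0,0,0],[0,0,-85,0,0,0,0],[0,0,-85,0,0,0,0]]'
python3 - <<'E'
from h import *
c=snap('wrist','w17.png');t=snap('top','t14.png')
bars(c,.174,(280,100,352,400),165,1)
print(sensors.sense()['eef_pos'])
# tub by wall: current estimate
hsv=cv2.cvtColor(t['image'],cv2.COLOR_BGR2HSV);roi=np.zeros(hsv.shape[:2],bool);roi[250:345,440:545]=1
m=roi&((hsv[...,0]<8)|(hsv[...,0]>172))&(hsv[...,1]>150)
r=cv2.minAreaRect(np.argwhere(m)[:,::-1].astype(np.float32));print(r)
go((.45,-.3,.25,180))
E
```

```text
t: 51.27
eef_pos: [0.485, 0.188, 0.1662]
ee_rot: [0.031, 1.0, -0.0, -0.002]
ft_force: [0.3, 0.4, -0.8]
finger_gap: 0.0282
grip_force: 61.6
t: 51.85
eef_pos: [0.4888, 0.189, 0.2565]
ee_rot: [0.032, 0.999, 0.001, 0.003]
ft_force: [0.7, -0.5, 0.9]
finger_gap: 0.0426
grip_force: 0.0
c [0.4974 0.187 ] yaw -3.9 size 0.1623 0.0357 box [  288   106    59   271 10243]
[0.48700113 0.18855592 0.25212716]
((495.8623352050781, 282.42974853515625), (65.58402252197266, 41.2242431640625), 12.994616508483887)
[   6.1 -489.9    1.8] [ 0.   0.  -3.6] rows> 12
```

```bash
python3 -m pendant '[[6,-100,0,0,0,0,0],[6,-490,0,0,0,-3.6,0],[6,-490,0,0,0,-3.6,0],[6,-490,0,0,0,-3.6,0],[6,-490,0,0,0,-3.6,0],[6,-490,0,0,0,-3.6,0],[6,-490,0,0,0,-3.6,0],[6,-490,0,0,0,-3.6,0],[6,-490,0,0,0,-3.6,0],[6,-490,0,0,0,-3.6,0],[6,-490,0,0,0,-3.6,0],[6,-490,0,0,0,-3.6,0],[6,-490,0,0,0,-3.6,0],[6,-490,0,0,0,-3.6,0],[6,-490,0,0,0,-3.6,0],[6,-490,0,0,0,-3.6,0],[6,-490,0,0,0,-3.6,0],[6,-490,0,0,0,-3.6,0]]'
python3 - <<'E'
from h import *
go((.54,-.47,.26,175))
E
```

```text
t: 53.45
eef_pos: [0.4492, -0.299, 0.251]
ee_rot: [-0.001, 1.0, -0.0, -0.002]
ft_force: [-0.2, 0.2, 0.0]
finger_gap: 0.0426
grip_force: 0.0
[ -90.6 -171.1   -9.2] [-0.  -0.2  5.1] rows> 5
```

```bash
python3 -m pendant '[[-90,-171,-9,0,0,5,0],[-90,-171,-9,0,0,5,0],[-90,-171,-9,0,0,5,0],[-90,-171,-9,0,0,5,0],[-90,-171,-9,0,0,5,0],[-90,-171,-9,0,0,5,0],[-90,-171,-9,0,0,5,0],[-90,-171,-9,0,0,5,0],[-90,-171,-9,0,0,5,0],[-90,-171,-9,0,0,5,0]]'
python3 - <<'E'
from h import *
c=snap('wrist','w18.png');t=snap('top','t15.png')
for n,c in(('w',c),('t',t)):
    hsv=cv2.cvtColor(c['image'],cv2.COLOR_BGR2HSV);m=((hsv[...,0]<8)|(hsv[...,0]>172))&(hsv[...,1]>150)&(hsv[...,2]>40)
    if n=='t': m[:,:440]=0;m[:,550:]=0;m[:250]=0
    k,l,st,ce=cv2.connectedComponentsWithStats(m.astype(np.uint8));i=1+np.argmax(st[1:,4]);print(n,st[i])
    h=cv2.convexHull(np.argwhere(l==i)[:,::-1].astype(np.float32))
    ap=cv2.approxPolyDP(h,6 if n=='w' else 2,True)[:,0]
    for q in ap: print(q,pt(c,*q,.069)[:2].round(4),pt(c,*q,.02)[:2].round(4))
print(sensors.sense()['eef_pos'],yawnow())
E
```

```text
t: 54.28
eef_pos: [0.5388, -0.4698, 0.2611]
ee_rot: [0.043, 0.999, -0.0, -0.001]
ft_force: [0.4, 0.6, -0.5]
finger_gap: 0.0429
grip_force: 0.0
w [  249    53   179   130 18474]
[427.  74.] [ 0.4539 -0.383 ] [ 0.4534 -0.3713]
[409. 181.] [ 0.5333 -0.3986] [ 0.5444 -0.3892]
[250. 163.] [ 0.5082 -0.5216] [ 0.5157 -0.5302]
[258.  53.] [ 0.4288 -0.5052] [ 0.4246 -0.5114]
t [ 461  257   71   52 2635]
[531. 272.] [ 0.5129 -0.5402] [ 0.5139 -0.5597]
[525. 301.] [ 0.4381 -0.5244] [ 0.4361 -0.5432]
[517. 308.] [ 0.4197 -0.504 ] [ 0.417 -0.522]
[461. 294.] [ 0.4517 -0.3614] [ 0.4503 -0.3738]
[467. 262.] [ 0.5347 -0.3765] [ 0.5366 -0.3895]
[473. 257.] [ 0.5481 -0.3919] [ 0.5505 -0.4056]
[528. 269.] [ 0.5204 -0.5326] [ 0.5217 -0.5518]
[ 0.53879212 -0.4702218   0.26110177] 175.0218956543961
```

Run:
```python
from h import *
c=cv2.imread('pics/w18.png');h=cv2.cvtColor(c,cv2.COLOR_BGR2HSV)
for u in range(180,480,6): print(u,h[115,u],end=' ')
print()
for v in range(0,260,6): print(v,h[v,335],end=' ')
```

```text
180 [ 15 114 203] 186 [ 15 114 202] 192 [ 15 115 207] 198 [ 15 113 207] 204 [ 15 117 129] 210 [ 16 110 123] 216 [ 16 111 133] 222 [ 16 114 130] 228 [ 17 117 131] 234 [  1 168 156] 240 [179 189 202] 246 [178 180 133] 252 [ 10 135 162] 258 [179 188 204] 264 [179 183 204] 270 [179 187 207] 276 [179 190 203] 282 [178 189 206] 288 [179 186 207] 294 [179 186 206] 300 [178 191 206] 306 [179 187 207] 312 [179 185 205] 318 [179 188 207] 324 [179 184 207] 330 [179 187 203] 336 [179 188 204] 342 [179 181 209] 348 [179 187 206] 354 [179 187 209] 360 [179 186 208] 366 [179 190 207] 372 [179 186 210] 378 [179 186 211] 384 [179 189 201] 390 [179 173 133] 396 [179 178 129] 402 [  0 180 130] 408 [179 176 132] 414 [179 179 128] 420 [179 164 129] 426 [178 164 101] 432 [  0 165 102] 438 [178 177 111] 444 [179 187 205] 450 [ 98  16 186] 456 [ 99  17 191] 462 [104  20 188] 468 [ 99  15 217] 474 [ 97  15 218] 
0 [ 17 112 226] 6 [ 17 111 227] 12 [ 15 120 213] 18 [ 16 110 224] 24 [ 17 110 228] 30 [ 15 116 213] 36 [ 16 117 210] 42 [ 16 112 219] 48 [179 186 191] 54 [179 176 168] 60 [ 15 119 133] 66 [179 184 206] 72 [179 189 205] 78 [179 188 204] 84 [179 187 206] 90 [179 186 208] 96 [179 184 207] 102 [179 185 207] 108 [179 175 207] 114 [179 181 208] 120 [179 186 208] 126 [179 184 211] 132 [179 187 209] 138 [  0 187 209] 144 [179 186 206] 150 [179 183 209] 156 [179 179 209] 162 [179 191 203] 168 [179 188 205] 174 [ 10 128 164] 180 [178 168  97] 186 [179 173 106] 192 [179 187 176] 198 [ 16 116 181] 204 [ 16 116 185] 210 [ 15 115 175] 216 [ 16 114 185] 222 [ 15 110 178] 228 [ 16 114 186] 234 [ 16 110 186] 240 [ 15 113 187] 246 [ 15 118 182] 252 [102  16 201] 258 [105  15 201]
```

Run:
```python
from h import *
c=snap('wrist');h=cv2.cvtColor(c['image'],cv2.COLOR_BGR2HSV)
m=((h[...,0]<6)|(h[...,0]>172))&(h[...,1]>145);k=np.zeros_like(m);k[25:225,215:465]=1;m&=k
m=cv2.morphologyEx(m.astype(np.uint8),cv2.MORPH_OPEN,np.ones((3,3)))
P=np.argwhere(m)[:,::-1]
for z in(.055,.062,.069,.076):
    w=np.array([pt(c,*q,z)[:2] for q in cv2.convexHull(P.astype(np.float32))[:,0]],np.float32);r=cv2.minAreaRect(w);print(z,r,cv2.boxPoints(r).round(4).tolist())
```

```text
0.055 ((0.48577189445495605, -0.45007818937301636), (0.16670672595500946, 0.11317512392997742), 78.18006896972656) [[0.4133000075817108, -0.5200999975204468], [0.5241000056266785, -0.5432999730110168], [0.5582000017166138, -0.3801000118255615], [0.44749999046325684, -0.35690000653266907]]
0.062 ((0.4851994216442108, -0.45033958554267883), (0.1633506864309311, 0.1108967661857605), 78.18009948730469) [[0.4142000079154968, -0.5188999772071838], [0.5227000117301941, -0.5415999889373779], [0.5562000274658203, -0.38179999589920044], [0.44769999384880066, -0.35899999737739563]]
0.069 ((0.48462697863578796, -0.45060083270072937), (0.15999479591846466, 0.10861843824386597), 78.18006896972656) [[0.41510000824928284, -0.517799973487854], [0.521399974822998, -0.5400000214576721], [0.5541999936103821, -0.38339999318122864], [0.4478999972343445, -0.3612000048160553]]
0.076 ((0.4840545654296875, -0.4508621394634247), (0.15663877129554749, 0.10634007304906845), 78.18006896972656) [[0.41600000858306885, -0.5166000127792358], [0.5200999975204468, -0.5383999943733215], [0.5521000027656555, -0.38510000705718994], [0.4481000006198883, -0.36329999566078186]]
```

Run:
```python
from h import *
go((.4692,-.5232,.13,168.2),(.4692,-.5232,.041,168.2))
```

```text
[ 64.4 -58.4 131.2] [-0.1 -0.1  6.8] rows> 4
[ 64.3 -58.3 220.2] [-0.1 -0.1  6.8] rows> 6
```

```bash
python3 -m pendant '[[30,-30,30,0,0,3,0],[64,-58,70,0,0,6.8,0],[64,-58,110,0,0,6.8,0],[64,-58,131,0,0,6.8,0],[64,-58,131,0,0,6.8,0],[64,-58,160,0,0,6.8,0],[64,-58,190,0,0,6.8,0],[64,-58,212,0,0,6.8,0],[64,-58,220,0,0,6.8,0],[64,-58,220,0,0,6.8,0]]'
python3 -m pendant '[[0,0,0,0,0,0,-1],[0,0,0,0,0,0,-1],[0,0,0,0,0,0,-1],[0,0,0,0,0,0,-1],[0,0,0,0,0,0,-1],[0,0,0,0,0,0,-1]]'
python3 -m pendant '[[0,0,-20,0,0,0,-1],[0,0,-40,0,0,0,-1],[0,0,-40,0,0,0,-1]]'
python3 - <<'E'
from h import *
go((.47,-.106,.1,176))
E
```

```text
t: 55.27
eef_pos: [0.4694, -0.5223, 0.0392]
ee_rot: [0.103, 0.995, 0.001, -0.002]
ft_force: [-0.5, -0.4, -0.1]
finger_gap: 0.0427
grip_force: 0.0
t: 55.77
eef_pos: [0.4705, -0.5247, 0.0425]
ee_rot: [0.103, 0.995, -0.002, 0.0]
ft_force: [1.2, 0.8, 6.2]
finger_gap: 0.0016
grip_force: 59.4
t: 56.02
eef_pos: [0.471, -0.5257, 0.0848]
ee_rot: [0.103, 0.995, -0.003, 0.001]
ft_force: [1.5, -1.3, -0.5]
finger_gap: 0.0017
grip_force: 59.0
[ 87.  410.5 -17.8] [-0.3  0.1 -7.8] rows> 11
```

```bash
python3 - <<'E'
from h import *
go((.472,-.185,.09,176),(.472,-.105,.028,176))
E
python3 -m pendant '[[10,60,-5,0,0,-1,-1],[70,334,-5,0,0,-7.8,-1],[70,334,-5,0,0,-7.8,-1],[70,334,-5,0,0,-7.8,-1],[70,334,-5,0,0,-7.8,-1],[70,334,-5,0,0,-7.8,-1],[70,334,-5,0,0,-7.8,-1],[70,334,-5,0,0,-7.8,-1],[70,334,-5,0,0,-7.8,-1],[70,334,-5,0,0,-7.8,-1],[70,334,-5,0,0,-7.8,-1],[70,334,-5,0,0,-7.8,-1],[70,334,-5,0,0,-7.8,-1],[70,334,-5,0,0,-7.8,-1],[70,334,-5,0,0,-7.8,-1],[70,334,-5,0,0,-7.8,-1],[70,334,-5,0,0,-7.8,-1]]'
python3 - <<'E'
from h import *
go((.472,-.185,.027,176),(.472,-.105,.027,176),(.472,-.105,.018,176))
c=snap('top','t16.png');h=cv2.cvtColor(c['image'],cv2.COLOR_BGR2HSV)
m=((h[...,0]<6)|(h[...,0]>172))&(h[...,1]>145);k=np.zeros_like(m);k[230:335,300:440]=1;m&=k
P=np.argwhere(m)[:,::-1].astype(np.float32);z=.12
w=np.array([pt(c,*q,z)[:2] for q in cv2.convexHull(P)[:,0]],np.float32);print(cv2.minAreaRect(w))
E
```

```text
[ 68.9 333.7  -7.3] [-0.3  0.1 -7.8] rows> 9
[ 85.4 412.3  54.2] [-0.3  0.1 -7.8] rows> 11
t: 57.43
eef_pos: [0.4693, -0.1828, 0.0847]
ee_rot: [0.036, 0.999, -0.0, -0.002]
ft_force: [0.6, -0.1, -0.9]
finger_gap: 0.0014
grip_force: 59.5
[-3.  -2.  57.7] [-0.  -0.2 -0.1] rows> 2
[ 2.7 77.8 57.7] [-0.  -0.2 -0.1] rows> 3
[ 2.7 77.8 66.7] [-0.  -0.2 -0.1] rows> 3
((0.4717000424861908, -0.10843360424041748), (0.15193776786327362, 0.10416536778211594), 85.83851623535156)
```

```bash
python3 -m pendant '[[-3,-2,25,0,0,0,-1],[-3,-2,50,0,0,0,-1],[-3,-2,58,0,0,0,-1],[-3,-2,58,0,0,0,-1],[-2,15,58,0,0,0,-1],[-1,35,58,0,0,0,-1],[0,55,58,0,0,0,-1],[1,75,58,0,0,0,-1],[1,78,58,0,0,0,-1],[1,78,63,0,0,0,-1],[1,78,66,0,0,0,-1],[1,78,66,0,0,0,-1]]'
python3 - <<'E'
from h import *
s=sensors.sense();print(s['ft_force'])
c=snap('top','t17.png');h=cv2.cvtColor(c['image'],cv2.COLOR_BGR2HSV)
m=((h[...,0]<6)|(h[...,0]>172))&(h[...,1]>145);k=np.zeros_like(m);k[230:335,295:420]=1;m&=k
P=np.argwhere(m)[:,::-1].astype(np.float32);print(P.min(0),P.max(0))
w=np.array([pt(c,*q,.049)[:2] for q in cv2.convexHull(P)[:,0]],np.float32);print(cv2.minAreaRect(w))
E
```

```text
t: 58.48
eef_pos: [0.4747, -0.1052, 0.0193]
ee_rot: [0.035, 0.999, -0.0, -0.001]
ft_force: [1.8, 0.4, 0.9]
finger_gap: 0.0012
grip_force: 59.9
[1.76033973 0.35437494 0.91998364]
[304. 260.] [350. 301.]
((0.47795525193214417, -0.012996263802051544), (0.1153114065527916, 0.10419521480798721), 86.17823791503906)
```

```bash
python3 -m pendant '[[0,0,1,0,0,0,-1],[0,0,1,0,0,0,-0.5],[0,0,1,0,0,0,-0.2],[0,0,1,0,0,0,-0.2],[0,0,1,0,0,0,-0.2],[0,0,-30,0,0,0,-0.2],[0,0,-70,0,0,0,-0.2],[0,0,-110,0,0,0,-0.2],[0,0,-150,0,0,0,-0.2],[0,0,-190,0,0,0,-0.2],[0,0,-210,0,0,0,-0.2],[0,0,-210,0,0,0,-0.2]]'
python3 - <<'E'
from h import *
for n in('wrist','top'):
    c=snap(n,n+'20.png');h=cv2.cvtColor(c['image'],cv2.COLOR_BGR2HSV)
    m=((h[...,0]<6)|(h[...,0]>172))&(h[...,1]>145)
    k,l,st,ce=cv2.connectedComponentsWithStats(m.astype(np.uint8))
    if n=='top': m[:230]=0;m[:,:290]=0;m[:,440:]=0
    P=np.argwhere(m)[:,::-1].astype(np.float32);print(P.min(0),P.max(0))
    w=np.array([pt(c,*q,.049)[:2] for q in cv2.convexHull(P)[:,0]],np.float32);print(cv2.minAreaRect(w))
    # black sleeve
    m=(h[...,2]<60)
    if n=='top':
        kk=np.zeros_like(m);kk[285:325,280:305]=1;m&=kk
        P=np.argwhere(m)[:,::-1].astype(np.float32);r=cv2.minAreaRect(P);print('sleeve',r,[pt(c,*q,.125)[:2].round(4).tolist() for q in cv2.boxPoints(r)])
E
```

```text
t: 59.53
eef_pos: [0.4771, -0.1056, 0.2342]
ee_rot: [0.035, 0.999, -0.002, 0.003]
ft_force: [1.3, -0.4, -0.6]
finger_gap: 0.034
grip_force: 0.0
[315. 121.] [522. 456.]
((0.5868254899978638, -0.03793235123157501), (0.1568310260772705, 0.3238244652748108), 86.277587890625)
[304. 260.] [351. 301.]
((0.47792795300483704, -0.014226585626602173), (0.11753644049167633, 0.10415016859769821), 85.82765197753906)
sleeve ((292.5, 302.5), (27.0, 3.0), 90.0) [[0.4548, 0.0736], [0.4549, 0.0661], [0.3883, 0.064], [0.3881, 0.0715]]
```

```bash
python3 - <<'E'
from h import *
go((.475,.06,.27,176.4))
E
python3 -m pendant '[[10,80,-20,0,0,0,-0.4],[13,165,-35,0,0,0,-0.4],[13,165,-35,0,0,0,-0.4],[13,165,-35,0,0,0,-0.4],[13,165,-35,0,0,0,-0.4],[13,165,-35,0,0,0,-0.4],[13,165,-35,0,0,0,-0.4],[13,165,-35,0,0,0,-0.4],[13,165,-35,0,0,0,-0.4],[13,165,-35,0,0,0,-0.4]]'
python3 - <<'E'
from h import *
c=snap('wrist','w21.png');h=cv2.cvtColor(c['image'],cv2.COLOR_BGR2HSV);print(sensors.sense()['eef_pos'],yawnow())
m=(h[...,2]<60);m[300:]=0
k,l,st,ce=cv2.connectedComponentsWithStats(m.astype(np.uint8))
for i in range(1,k):
    if st[i][4]>300:
        r=cv2.minAreaRect(np.argwhere(l==i)[:,::-1].astype(np.float32));print(st[i],r)
        for z in(.11,.125,.14): print(z,[pt(c,*q,z)[:2].round(4).tolist() for q in cv2.boxPoints(r)])
E
```

```text
[ 11.5 164.3 -40.8] [-0.1 -0.1 -0.4] rows> 5
t: 60.47
eef_pos: [0.473, 0.0598, 0.2632]
ee_rot: [0.036, 0.999, -0.0, -0.002]
ft_force: [0.7, 0.8, 0.2]
finger_gap: 0.0255
grip_force: 0.0
[0.47303689 0.05992903 0.26335086] 175.8378529567592
[ 313   79   29  124 2295] ((326.58465576171875, 140.59173583984375), (123.00115966796875, 21.60281753540039), 86.29156494140625)
0.11 [[0.3857, 0.0612], [0.3859, 0.0752], [0.4686, 0.0755], [0.4684, 0.0603]]
0.125 [[0.386, 0.0614], [0.3862, 0.0747], [0.4646, 0.075], [0.4645, 0.0606]]
0.14 [[0.3863, 0.0616], [0.3865, 0.0743], [0.4607, 0.0745], [0.4606, 0.0608]]
```

Run:
```python
from h import *
go((.425,.0682,.16,180),(.425,.0682,.104,180))
```

```text
[ 48.1   4.8 103.5] [-0.  -0.2 -4.2] rows> 3
[ 47.9   4.8 159.5] [-0.  -0.2 -4.2] rows> 4
```

```bash
python3 -m pendant '[[20,3,30,0,0,-2,-0.4],[48,5,60,0,0,-4.2,-0.4],[48,5,90,0,0,-4.2,-0.4],[48,5,103,0,0,-4.2,-0.4],[48,5,115,0,0,-4.2,-0.4],[48,5,130,0,0,-4.2,-0.4],[48,5,145,0,0,-4.2,-0.4],[48,5,157,0,0,-4.2,-0.4],[48,5,159,0,0,-4.2,-0.4],[48,5,159,0,0,-4.2,-0.4]]'
python3 -m pendant '[[0,0,0,0,0,0,-1],[0,0,0,0,0,0,-1],[0,0,0,0,0,0,-1],[0,0,0,0,0,0,-1],[0,0,0,0,0,0,-1],[0,0,0,0,0,0,-1]]'
```

```text
t: 61.35
eef_pos: [0.4244, 0.069, 0.1044]
ee_rot: [-0.001, 1.0, -0.0, -0.002]
ft_force: [0.3, -0.0, 0.3]
finger_gap: 0.0259
grip_force: 0.0
t: 61.85
eef_pos: [0.4253, 0.0689, 0.1055]
ee_rot: [-0.001, 1.0, -0.001, -0.001]
ft_force: [-1.2, -5.2, 2.3]
finger_gap: 0.0134
grip_force: 58.7
```

Lever gripped (13.4 mm). Before turning it I checked that the tub stands under the spout; it does. Turning now.

```bash
python3 -m pendant '[[-0.2,-3.4,0,0,0,-3.5,-1],[-0.4,-6.7,0,0,0,-7,-1],[-1,-10,0,0,0,-10.5,-1],[-1.6,-13.3,0,0,0,-14,-1],[-2.6,-16.5,0,0,0,-17.5,-1],[-3.7,-19.7,0,0,0,-21,-1],[-5,-22.8,0,0,0,-24.5,-1],[-6.4,-25.8,0,0,0,-28,-1],[-8.1,-28.7,0,0,0,-31.5,-1],[-9.9,-31.5,0,0,0,-35,-1],[-11.8,-34,0,0,0,-38,-1],[-13.7,-36.4,0,0,0,-41.4,-1],[-13.7,-36.4,0,0,0,-41.4,-1],[-13.7,-36.4,0,0,0,-41.4,-1]]'
python3 -m pendant '[[0,0,0,0,0,0,-0.7],[0,0,0,0,0,0,-0.4],[0,0,0,0,0,0,-0.4],[0,0,-20,0,0,0,-0.4],[0,0,-60,0,0,0,-0.4],[0,0,-100,0,0,0,-0.4],[0,0,-140,0,0,0,-0.4],[0,0,-150,0,0,0,-0.4],[0,0,-150,0,0,0,-0.4]]'
python3 - <<'E'
from h import *
go((.5,-.17,.3,200))
E
```

```text
t: 63.02
eef_pos: [0.439, 0.0319, 0.1055]
ee_rot: [-0.355, 0.935, -0.001, -0.002]
ft_force: [-2.3, -7.3, 3.4]
finger_gap: 0.0132
grip_force: 58.8
t: 63.77
eef_pos: [0.4419, 0.0335, 0.2589]
ee_rot: [-0.355, 0.935, -0.001, 0.002]
ft_force: [0.7, 0.3, -0.5]
finger_gap: 0.0256
grip_force: 0.0
[  91.6 -190.8  -40.8] [-0.2  0.3 21.6] rows> 6
```

```bash
cat > chk.py <<'E'
from h import *
c=snap('wrist');h=cv2.cvtColor(c['image'],cv2.COLOR_BGR2HSV)
m=(h[...,2]<60);m[290:]=0
k,l,st,ce=cv2.connectedComponentsWithStats(m.astype(np.uint8))
for i in range(1,k):
    if 1200<st[i][4]<6000:
        w=np.array([pt(c,*q,.132)[:2] for q in np.argwhere(l==i)[:,::-1]],np.float32);print('lever?',st[i],cv2.minAreaRect(w),np.degrees(np.arctan2(*(cv2.fitLine(w,2,0,.01,.01)[1::-1,0]))))
E
python3 chk.py
python3 -m pendant '[[30,-60,-20,0,0,7,-0.4],[91,-190,-40,0,0,21,-0.4],[91,-190,-40,0,0,21,-0.4],[91,-190,-40,0,0,21,-0.4],[91,-190,-40,0,0,21,-0.4],[91,-190,-40,0,0,21,-0.4],[91,-190,-40,0,0,21,-0.4],[91,-190,-40,0,0,21,-0.4],[91,-190,-40,0,0,21,-0.4],[91,-190,-40,0,0,21,-0.4]]'
python3 - <<'E'
from h import *
print(sensors.sense()['eef_pos'])
c=snap('top','t22.png');h=cv2.cvtColor(c['image'],cv2.COLOR_BGR2HSV)
m=h[...,2]<60;k=np.zeros_like(m);k[283:325,283:325]=1;m&=k
w=np.array([pt(c,*q,.132)[:2] for q in np.argwhere(m)[:,::-1]],np.float32);print(len(w),w.mean(0),w.min(0),w.max(0));f=cv2.fitLine(w,2,0,.01,.01).ravel();print('lever yaw',np.degrees(np.arctan2(f[1],f[0])))
m=((h[...,0]<6)|(h[...,0]>172))&(h[...,1]>145);m[:230]=0;m[:,:290]=0;m[:,440:]=0
P=np.argwhere(m)[:,::-1].astype(np.float32);print(P.min(0),P.max(0))
w=np.array([pt(c,*q,.049)[:2] for q in cv2.convexHull(P)[:,0]],np.float32);print('tub',cv2.minAreaRect(w))
m=(h[...,0]<18)&(h[...,1]>120)&(h[...,2]<200);m[:,440:]=0;m[:,405:412]|=False;m[:260]=0;m[:,:405]=0
k,l,st,ce=cv2.connectedComponentsWithStats(m.astype(np.uint8))
for i in range(1,k):
    if st[i][4]>100:
        w=np.array([pt(c,*q,.028)[:2] for q in np.argwhere(l==i)[:,::-1]],np.float32);print('handle',st[i],cv2.minAreaRect(w))
E
```

```text
lever? [ 311  155   22  114 1386] ((0.43928682804107666, 0.031903818249702454), (0.07640805840492249, 0.013506362214684486), 41.207374572753906) 39.68956
t: 64.65
eef_pos: [0.4968, -0.1676, 0.2941]
ee_rot: [-0.18, 0.984, 0.001, -0.002]
ft_force: [0.4, -0.0, 0.1]
finger_gap: 0.0254
grip_force: 0.0
[ 0.49684168 -0.16761537  0.29413662]
120 [0.4361471  0.03016471] [0.4098044  0.00709865] [0.46298164 0.05311911]
lever yaw 40.866917
[304. 260.] [364. 303.]
tub ((0.4764561951160431, -0.03191477805376053), (0.15457837283611298, 0.1047402024269104), 85.88128662109375)
```

```bash
python3 -m pendant '[[20,-60,0,0,0,7,-0.4],[50,-120,0,0,0,20,-0.4],[50,-120,0,0,0,20,-0.4],[50,-120,0,0,0,20,-0.4],[50,-120,0,0,0,20,-0.4],[50,-120,0,0,0,20,-0.4],[50,-120,0,0,0,20,-0.4]]'
python3 - <<'E'
from h import *
c=snap('wrist','w23.png');print(sensors.sense()['eef_pos'])
h=cv2.cvtColor(c['image'],cv2.COLOR_BGR2HSV);m=(h[...,0]<18)&(h[...,1]>110)&(h[...,2]>50)
k,l,st,ce=cv2.connectedComponentsWithStats(m.astype(np.uint8))
for i in range(1,k):
    if 500<st[i][4]<9000:
        w=np.array([pt(c,*q,.028)[:2] for q in np.argwhere(l==i)[:,::-1]],np.float32);print('handle?',st[i],cv2.minAreaRect(w))
t=snap('top');g=cv2.cvtColor(t['image'],cv2.COLOR_BGR2GRAY)
# bars: brightness along each bar's rail line (z .174), world x from .39 to .61, at both rails
for n,(x,y) in enumerate(((.489,.188),(.4934,.2579),(.4978,.3277),(.5022,.3976))):
    row=[]
    for s in np.arange(-.095,.0951,.005):
        q=proj(t,(x+s*.998,y-s*.063,.174));row.append(int(cv2.getRectSubPix(g,(1,1),(float(q[0]),float(q[1])))[0,0]))
    print(n+1,row)
for y in np.arange(.15,.44,.004): 
    q=proj(t,(.495+(y-.29)*.063,y,.174));print(int(cv2.getRectSubPix(g,(1,1),(float(q[0]),float(q[1])))[0,0]),end=' ')
E
```

```text
t: 65.28
eef_pos: [0.4929, -0.2975, 0.295]
ee_rot: [-0.006, 1.0, 0.0, -0.002]
ft_force: [0.7, -0.2, -0.5]
finger_gap: 0.0254
grip_force: 0.0
[ 0.49301174 -0.2974048   0.29515266]
handle? [ 337   24   25  113 2471] ((0.40505367517471313, -0.2717430889606476), (0.020239481702446938, 0.09749021381139755), 89.92108917236328)
1 [191, 198, 198, 198, 197, 191, 153, 96, 147, 178, 185, 187, 185, 193, 194, 193, 192, 192, 192, 192, 190, 191, 190, 191, 191, 191, 182, 170, 175, 178, 119, 123, 153, 189, 194, 197, 196, 198, 174]
2 [197, 201, 203, 205, 196, 182, 137, 105, 117, 142, 138, 135, 182, 192, 192, 192, 193, 193, 193, 194, 194, 195, 196, 195, 197, 192, 139, 117, 120, 124, 108, 120, 176, 194, 200, 203, 202, 203, 184]
3 [193, 203, 206, 209, 199, 190, 126, 102, 100, 113, 116, 131, 187, 199, 201, 200, 199, 200, 199, 200, 199, 199, 198, 198, 198, 187, 130, 114, 114, 114, 100, 114, 180, 201, 208, 210, 207, 207, 189]
4 [185, 198, 202, 204, 204, 197, 138, 96, 96, 110, 112, 117, 176, 201, 202, 202, 202, 202, 202, 204, 204, 203, 204, 206, 205, 203, 149, 111, 112, 110, 101, 110, 177, 207, 206, 207, 207, 206, 191]
153 122 160 192 196 164 158 206 194 192 191 190 189 181 129 117 118 116 118 156 192 197 188 141 189 206 194 194 195 191 194 157 114 110 111 136 189 196 197 192 153 152 202 201 199 198 197 203 190 121 110 111 130 180 200 201 201 185 125 160 208 205 204 206 205 203 166 94 83 98 153 194 203
```

```bash
python3 -c "
from cell import ctrl
print(ctrl.sign_off())"
```

```text
the job is handed in; nothing more can be done
None
```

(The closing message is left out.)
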